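# Check in the sample jars with the bar-code scanner

### The arm

A 7-joint arm with a two-finger parallel gripper is mounted at the origin on a cart in front of the work surface, level with it; the furniture and walls round the work are solid. World frame = base frame: x ahead of the robot, y to its left, z up, the work surface at z = 0. Lengths are in m, angles in rad, forces in N, time in s.
With the tool pointing down it reaches from about 0.4 to 0.9 m from the base axis. Payload 5.5 kg.
Tool frame: the origin (TCP) lies on the front face of the gripper's body, between the roots of the fingers; the fingertips stand 73 mm ahead of it and the grasp point (between the pads) lies 54 mm ahead of it (bot.tip_extent is the distance from the TCP to the fingertips, in m); z points along the fingers, y is the line along which they close (so a half turn about z gives the same grasp; the last joint's range is limited). The gripper opens to 85 mm and grips with 20 to 120 N. Pads are 22 mm wide; open, the fingers measure 114 mm over their backs; the gripper's body (76 mm by 85 mm) begins 54 mm behind the grasp point. The pads swing forward as they close: fully open they stand 13 mm farther back than shut.
Start: joints at [1.375, 0.501, -0.427, 1.55, 0.221, 1.138, -0.21], TCP at [0.288, -0.583, 0.304] pointing down, gripper open.
Joint ranges: [-2.88, 2.88], [-0.31, 2.03], [-1.54, 1.56], [0.2, 2.42], [-1.41, 4.55], [0.19, 2.02], [-2.57, 2.57]. Speed limits (rad/s): [2.57, 2.57, 3.14, 3.14, 3.14, 3.14, 3.14].

### API

Orientations are given as [roll, pitch, yaw] about the fixed x, y, z axes, in that order (R = Rz(yaw) Ry(pitch) Rx(roll)).
In Python, from rig import bot gives the robot as it stands.
- The arm moves only by the tool move_arm, never from a script. Its argument "plan" is a list that holds one entry, the list of rows, each a list of 7 numbers: the shift along the tool's x, y, z normalised to -1 to 1, where 1 is 30 cm, then the turn, a rotation vector about the tool's x, y, z normalised to -1 to 1, where 1 is 90 degrees, then the finger opening in mm, from 0 to 85.4. In form: [[[dx, dy, dz, ax, ay, az, hand], ...]]. A call has 1 to 8 rows; each row is the pose to reach, as a shift and turn from the pose commanded when the call began, along the tool's axes at that moment; what a row does not reach only later rows make up. A row lasts 1/12 s, in which the tool goes at most 41.7 mm and 7.16 degrees, less where a joint would pass 70% of its speed; a pose out of reach is approached as far as the arm can. A call with a number of a shift or a turn outside -1 to 1 is refused whole. A call with a gripper value outside its range is refused whole. The fingers move at their own pace and stop on an object; "grip_force" is the grip in N (left out, the last holds). Time passes only in rows, so rows that repeat a pose let the fingers close. It gives the time, the measured TCP pose, the force, the opening and the grip force at its end, in the units of the state.
- bot.observe(): the state, without advancing time (a new reading comes with each control period).
- bot.camera(name): name is "scene" or "top" or "wrist"; returns a dict with "pixels" (384x512x3 uint8, red, green, blue), "z_map" (384x512 float32, m along the optical axis (not along the pixel's ray), 0 where there is no reading), "mtx" (3x3 intrinsics, pixels), "k1" (the pictures are not rectified: a ray, as slopes to the right and down, at radius r is drawn at 1 + k1 r^2 times it, then the intrinsics apply), "extrinsics" (4x4, takes a point from camera to world coordinates). Camera axes: x right, y down, z forward; pixel columns grow to the right and rows downward; lengths in m; the calibration is good to about 2 mm. A picture is of the moment at which its call begins.
- bot.hand_in(): hands the job in; it is judged then, once.
Trained networks look in a picture, given as the dict that the camera call returned (one of the last four; its "shot" number tells which), for a name from the list of things; names that differ only in an ending like _2 or _b are one class to them, and where a whole thing is asked for, a point or a joint stands for the part that bears it (a point fixed in the world has none). Each returns a list of dicts, best first, with "conf" (0 to 1); they miss things now and then, are a little off and sometimes report something else, mostly with a low value. They report only what shows in the picture. A call takes as long as a camera call. They do not tell look-alikes from the thing itself.
- bot.silhouettes(picture, label): "mask" (384x512 bool, what is visible of it) and "xy" ([column, row] in pixels, amid what is visible of it).
The state is a dict: "time_s": time; "qpos": joint angles; "joint_vel": joint speeds; "joint_efforts": joint torques, N m; "position": TCP position; "ee_rot": TCP orientation; "wrist_force": force on the tool from outside, world axes, zero at the start; "torque": the same for the moment, N m; "width": finger opening in m; "finger_force": force on a finger pad.
Only numpy, scipy, OpenCV 4.12 (cv2) and the standard library are available. Lean on these libraries where they do the work, as an engineer would, in place of code of your own. Each camera call takes 0.05 s, during which the arm holds its last target. There are 200 camera calls.

### The job

Check in the sample jars on the worktop (three or four of them): first stand every jar upright inside a ring of its own on the grey mat, turned so that its barcode faces the mat's front edge with the yellow chevrons, and let go. Then take the scanner from its cradle and scan the jars present in worklist order - red lid, white lid, blue lid on the white jar, blue lid on the amber jar - each time pointing the scan window squarely at the middle of the barcode from about 5 cm away and holding it still there for a good second. Lay the scanner back in its cradle, right way up with its nose towards the cradle's chevron, leave every jar standing in its ring with its barcode to the front, and leave everything else on the bench alone.

Things in the scene. Friction and masses are not known exactly. Their poses are not given: they have to be found in the camera images.
- jar_red: white plastic sample jar with a red screw lid, 53 mm across, 62 mm tall; lid the topmost 15 mm and as wide as the body, about 0.19 kg, heavy at the foot. Origin: centre of the underside, z up the jar's axis. The barcode is stuck on the jar's -x side; a yellow seal strip 8 mm wide runs from it up the side and 18 mm onto the top of the lid, so it shows from above which way the barcode faces. May be absent
- jar_red_code (a point): middle of the barcode label (black bars on white, about 34 mm round the jar by 26 mm high) of that jar, on its surface 30 mm above its underside; axes as the jar's, so the label looks along -x
- jar_white: amber-brown plastic sample jar with a white screw lid, 53 mm across, 70 mm tall; lid the topmost 15 mm and as wide as the body, about 0.19 kg, heavy at the foot. Origin: centre of the underside, z up the jar's axis. The barcode is stuck on the jar's -x side; a yellow seal strip 8 mm wide runs from it up the side and 18 mm onto the top of the lid, so it shows from above which way the barcode faces. May be absent
- jar_white_code (a point): middle of the barcode label (black bars on white, about 34 mm round the jar by 26 mm high) of that jar, on its surface 30 mm above its underside; axes as the jar's, so the label looks along -x
- jar_blue: white plastic sample jar with a blue screw lid, 57 mm across, 70 mm tall; lid the topmost 15 mm and as wide as the body, about 0.19 kg, heavy at the foot. Origin: centre of the underside, z up the jar's axis. The barcode is stuck on the jar's -x side; a yellow seal strip 8 mm wide runs from it up the side and 18 mm onto the top of the lid, so it shows from above which way the barcode faces. May be absent
- jar_blue_code (a point): middle of the barcode label (black bars on white, about 34 mm round the jar by 26 mm high) of that jar, on its surface 30 mm above its underside; axes as the jar's, so the label looks along -x
- jar_amber: amber-brown plastic sample jar with a blue screw lid, 53 mm across, 62 mm tall; lid the topmost 15 mm and as wide as the body, about 0.19 kg, heavy at the foot. Origin: centre of the underside, z up the jar's axis. The barcode is stuck on the jar's -x side; a yellow seal strip 8 mm wide runs from it up the side and 18 mm onto the top of the lid, so it shows from above which way the barcode faces. May be absent
- jar_amber_code (a point): middle of the barcode label (black bars on white, about 34 mm round the jar by 26 mm high) of that jar, on its surface 30 mm above its underside; axes as the jar's, so the label looks along -x
- mat: fixed grey check-in mat, 140 mm deep (x) by 430 mm (y) by 2.5 mm thick, with four white rings in a row along y, 100 mm apart; origin: centre of the underside. Its front edge (-x, towards the robot) carries a yellow chevron before each ring
- ring0 (a point): centre of white ring 0 (84 mm outside diameter) on the mat's top surface, 8 mm behind the mat's middle line; number 0 is the leftmost (+y), axes as the mat's
- ring1 (a point): centre of white ring 1 (84 mm outside diameter) on the mat's top surface, 8 mm behind the mat's middle line; number 0 is the leftmost (+y), axes as the mat's
- ring2 (a point): centre of white ring 2 (84 mm outside diameter) on the mat's top surface, 8 mm behind the mat's middle line; number 0 is the leftmost (+y), axes as the mat's
- ring3 (a point): centre of white ring 3 (84 mm outside diameter) on the mat's top surface, 8 mm behind the mat's middle line; number 0 is the leftmost (+y), axes as the mat's
- scanner: hand-held bar-code scanner, a grey bar 101 mm long (x, nose at +x) by 36 mm wide (y) by 30 mm high, 0.15 kg; origin: centre of the underside. Ribbed black grip zone 30 mm long at mid-length, to be taken across the width; yellow button on top near the nose
- scanner_window (a point): middle of the red scan window in the scanner's nose face, 50 mm ahead of the scanner's origin and 15 mm above its underside; axes as the scanner's, the scanner looks along its +x
- cradle: fixed black cradle that holds the scanner level; base plate 126 (x) x 66 (y) x 6 mm with two grey saddles centred 39 mm before and behind the middle, each 14 mm long, seat at 17 mm height and cheeks 44 mm apart inside and up to 36 mm high; the 64 mm between the saddles is open for fingers (base plate top at 6 mm). Origin: centre of the underside. The scanner lies at its middle, nose to the cradle's +x, where a yellow chevron is printed on the base plate
- timer: bystander: small white timer, 66 x 66 x 19 mm, right of the work; leave alone
- beaker: bystander: empty clear beaker, 75 mm across, 93 mm tall, behind the mat; leave alone
- tape: bystander: roll of brown tape lying flat, 94 mm across, 48 mm high, left behind the cradle; leave alone
- pen: bystander: red and white marker pen, 135 mm long, left of the cradle; leave alone
Not all that is in view belongs to the job. Leave any green or turquoise look-alike of the jar_red alone.

How it is judged:
By the outcome, as a careful person would: the job done as asked, in the order asked, and still so for the second after the job is handed in, with the robot touching nothing.
Of jar_red, jar_white, jar_blue, jar_amber only 3 to 4 are there at a start; the rules pass over those that are not, and their reading is None.
At some moment in a run one of jar_red, jar_white, jar_blue, jar_amber may be knocked a few centimetres aside while the robot is not near it.
Once in a run the grip may slacken for a moment while it holds something.
It also fails if it takes over 208 s, if anything falls off the work surface, if the arm or the gripper's body presses on something with over 40 N, if the wrist force passes 120 N, or if a joint passes its speed limit or range.

## Working session

There is one attempt and no reset: what is moved stays moved. The work goes in short steps, Python scripts to look and compute and a tool call to move; the robot and the scene stay as the last step left them, time stands still between calls to the robot, and variables do not carry over. Pictures are saved under pics/ and viewed, at most 16 in all, crops included, and the job is handed in when it is done.

Besides the shell and the picture viewer there is one more tool, called after "Request:" by a JSON object that holds its "name" and its "arguments". move_arm: Moves the arm, as the interface text tells. Its arguments: {"type":"object","properties":{"plan":{"type":"array","items":{"type":"array","items":{"type":"array","items":{"type":"number"}}}},"grip_force":{"type":"number"}},"required":["plan"]}

```bash
ls; mkdir -p pics; cat > h.py <<'E'
import numpy as np, cv2
from scipy.spatial.transform import Rotation as Ro
from rig import bot
def save(p,f,box=None,s=1):
    im=p['pixels'][:,:,::-1]
    if box: im=im[box[1]:box[3],box[0]:box[2]]
    cv2.imwrite('pics/'+f,cv2.resize(im,None,fx=s,fy=s,interpolation=cv2.INTER_CUBIC))
def rays(p,uv):
    uv=np.asarray(uv,float).reshape(-1,1,2)
    return cv2.undistortPoints(uv,np.array(p['mtx'],float),np.array([p['k1'],0,0,0.]))[:,0]
def onplane(p,uv,z):
    r=rays(p,uv); E=np.array(p['extrinsics']); d=np.c_[r,np.ones(len(r))]@E[:3,:3].T; o=E[:3,3]
    return o+d*((z-o[2])/d[:,2])[:,None]
def cloud(p,mask):
    v,u=np.nonzero(mask&(p['z_map']>0)); z=p['z_map'][v,u]; r=rays(p,np.c_[u,v]); E=np.array(p['extrinsics'])
    return np.c_[r*z[:,None],z]@E[:3,:3].T+E[:3,3]
E
python3 - <<'E'
from h import *
print(bot.observe())
for n in('scene','top'):
    p=bot.camera(n); save(p,n+'0.png',s=1.5)
    print(n,np.round(p['extrinsics'],3).tolist(),np.array(p['mtx'])[0,0],p['k1'])
    for l in('jar_red','jar_white','jar_blue','jar_amber','scanner','cradle','mat','timer','beaker','tape','pen'):
        for d in bot.silhouettes(p,l)[:3]:
            c=cloud(p,d['mask']); print(l,round(d['conf'],2),np.round(d['xy']),np.round(np.median(c,0),3) if len(c) else '', np.round(c.max(0)-c.min(0),3) if len(c) else '')
E
```

```text
pics
{'time_s': 0.0, 'qpos': array([ 1.37520917,  0.50186455, -0.4267519 ,  1.55148271,  0.22079508,
        1.13826723, -0.21030017]), 'joint_vel': array([-0.00061509, -0.0020287 ,  0.00020092,  0.00061202, -0.00149428,
        0.00023121,  0.0011699 ]), 'joint_efforts': array([ 1.58693023e-03, -5.69531214e+01, -5.81624106e+00, -2.80944657e+01,
        1.04642997e-02,  1.19449646e-02, -2.92937352e-05]), 'position': array([ 0.28755051, -0.58231155,  0.30283164]), 'ee_rot': array([-3.13962372e+00, -5.97037286e-05,  4.58811743e-01]), 'wrist_force': array([-0.02130884, -0.45419586,  0.75922308]), 'torque': array([-0.01473292, -0.04227966, -0.02194818]), 'finger_force': 0.0, 'width': 0.08554921831653413}
scene [[-0.78, -0.385, 0.494, -0.004], [-0.626, 0.482, -0.613, 0.778], [-0.002, -0.787, -0.617, 0.805], [0.0, 0.0, 0.0, 1.0]] 355.091003085519 -0.05795348931720386
jar_red 0.75 [318. 158.] [ 0.538 -0.254  0.043] [0.081 0.146 0.067]
jar_red 0.71 [240. 157.] [ 0.773 -0.082  0.044] [0.047 0.052 0.064]
jar_red 0.69 [336. 144.] [ 0.544 -0.399  0.042] [0.053 0.105 0.066]
jar_white 0.85 [338. 1
[... 1517 characters left out ...]
05 ]
cradle 0.52 [157. 222.] [0.481 0.358 0.008] [0.125 0.047 0.048]
cradle 0.3 [351. 167.] [ 0.688 -0.392  0.016] [0.081 0.081 0.038]
mat 0.9 [249. 195.] [0.578 0.006 0.002] [0.163 0.435 0.03 ]
mat 0.34 [352. 168.] [ 0.688 -0.392  0.016] [0.079 0.077 0.028]
mat 0.29 [227. 134.] [0.818 0.092 0.02 ] [0.068 0.066 0.112]
timer 0.6 [352. 167.] [ 0.688 -0.392  0.016] [0.081 0.08  0.038]
timer 0.44 [256. 195.] [0.578 0.002 0.003] [0.159 0.43  0.03 ]
beaker 0.54 [225. 136.] [0.819 0.095 0.024] [0.09  0.073 0.112]
beaker 0.17 [359. 238.] [ 0.425 -0.389  0.059] [0.052 0.067 0.075]
tape 0.9 [127. 200.] [0.562 0.493 0.041] [0.085 0.091 0.07 ]
pen 0.59 [116. 241.] [0.402 0.516 0.015] [0.097 0.084 0.022]
```

View pics/scene0.png

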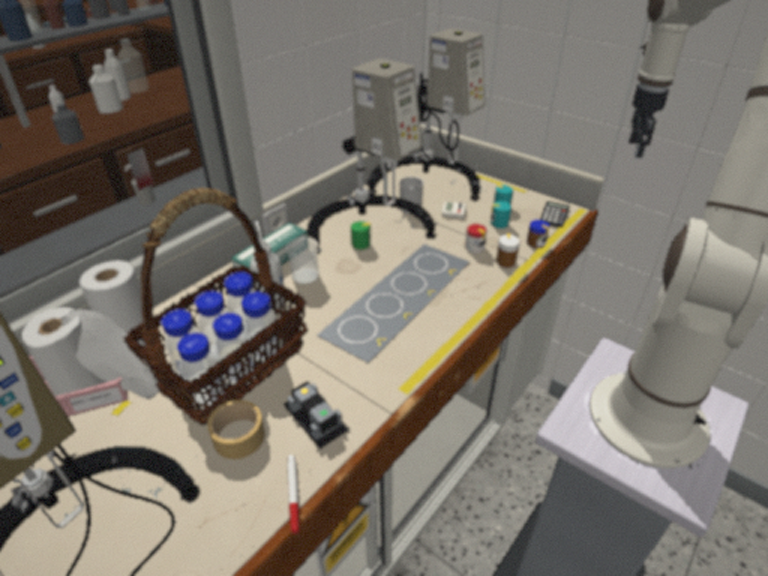

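View pics/top0.png

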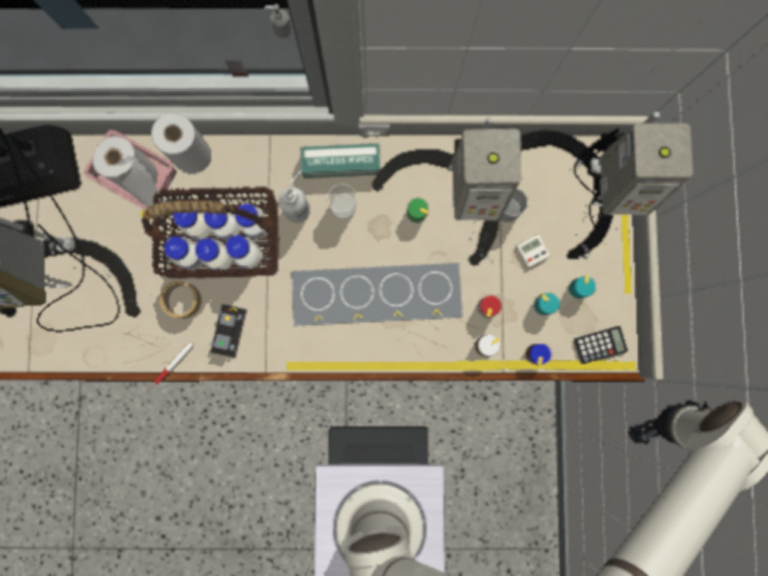

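The scene shows three jars that fit, at these full-frame top pixels:
- **Red lid on white:** (327,204).
- **White lid on amber:** (326,231).
- **Blue lid on amber:** (360,235).

The green jar (278,140) and the turquoise ones (365,202) and (389,191) are look-alikes to leave alone. The blue-lid bottles in the basket (about 145,155) are too large to be jar_blue and belong to the background. I'll confirm with a crop and measure.

```bash
python3 - <<'E'
from h import *
p=bot.camera('top'); save(p,'crop1.png',(295,110,425,250),4)
w=bot.camera('wrist'); s=bot.observe()
T=np.eye(4);T[:3,:3]=Ro.from_euler('xyz',s['ee_rot']).as_matrix();T[:3,3]=s['position']
print('cam in tool',np.round(np.linalg.inv(T)@w['extrinsics'],3).tolist(),np.array(w['mtx']).tolist(),w['k1'])
d=bot.silhouettes(p,'mat')[0]; c=cloud(p,d['mask']); 
cs,_=cv2.findContours(d['mask'].astype(np.uint8),0,1); q=max(cs,key=cv2.contourArea)[:,0]
r=cv2.minAreaRect(onplane(p,q,.0025)[:,:2].astype(np.float32)); print('mat',r)
# basket bottles tops
for uv in [(118,167),(138,167),(160,164)]:
    m=np.zeros((384,512),bool); m[uv[1]-3:uv[1]+4,uv[0]-3:uv[0]+4]=1
    print(np.median(cloud(p,m),0).round(3))
E
```

```text
cam in tool [[-0.001, -0.955, -0.295, 0.076], [1.0, -0.002, 0.0, -0.001], [-0.001, -0.295, 0.955, -0.07], [0.0, 0.0, 0.0, 1.0]] [[318.2134371610454, 0.0, 253.7982837762945], [0.0, 318.2134371610454, 188.87321130852925], [0.0, 0.0, 1.0]] 0.0013356927064229534
mat ((0.5791352987289429, 0.005168557167053223), (0.13996495306491852, 0.42862674593925476), 2.9971206188201904)
[0.665 0.473 0.152]
[0.665 0.402 0.151]
[0.676 0.325 0.152]
```

View pics/crop1.png

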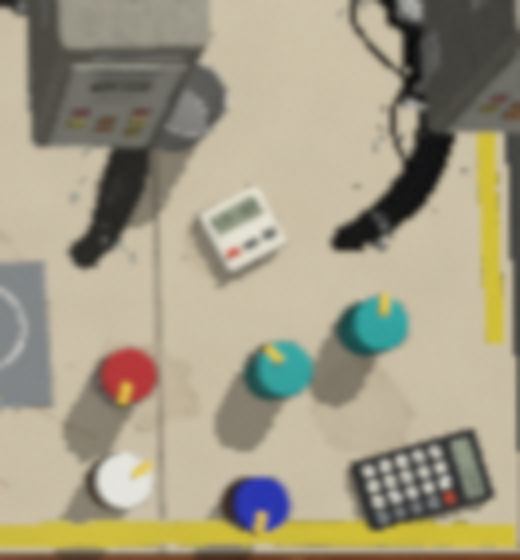

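Jars confirmed: red at crop (128,375), white at (123,481), blue on amber at (260,503), with the yellow strips visible. The basket bottles have tops at 0.15 m, so they aren't jars and jar_blue is absent. Next I move over the jars for a closer look.

Request:
{"name": "move_arm", "arguments": {"plan": [[[0.96, -0.53, 0, 0, 0, 0.29, 85], [0.96, -0.53, 0, 0, 0, 0.29, 85], [0.96, -0.53, 0, 0, 0, 0.29, 85], [0.96, -0.53, 0, 0, 0, 0.29, 85], [0.96, -0.53, 0, 0, 0, 0.29, 85], [0.96, -0.53, 0, 0, 0, 0.29, 85], [0.96, -0.53, 0, 0, 0, 0.29, 85], [0.96, -0.53, 0, 0, 0, 0.29, 85]]]}}

```text
time_s: 2.02
position: [0.4771, -0.31, 0.3044]
ee_rot: [3.141, -0.001, 0.005]
wrist_force: [-0.1, -0.2, -0.4]
width: 0.0849
finger_force: 0.0
```

```bash
cat >> h.py <<'E'
def pose():
    s=bot.observe(); return s['position'],Ro.from_euler('xyz',s['ee_rot'])
def go(*tg,frm=None):
    """numbers of a call from the present (or given x,y,z,yaw deg) pose to waypoints (x,y,z,yaw deg), tool down"""
    if frm is None: P,R=pose()
    else: P,R=np.array(frm[:3]),Ro.from_euler('xyz',[np.pi,0,np.radians(frm[3])])
    for t in tg:
        R2=Ro.from_euler('xyz',[np.pi,0,np.radians(t[3])]); D=np.array(t[:3])-P
        d=R.inv().apply(D)/.3; a=(R.inv()*R2).as_rotvec()/(np.pi/2)
        print('row',d.round(3).tolist(),a.round(3).tolist(),'rows>=',np.ceil(max(np.linalg.norm(D)/.0417,np.linalg.norm(a)*90/7.16)))
def jars(p):
    """lids by colour in a wrist/top picture: centre on the lid plane and barcode bearing from the strip"""
    hsv=cv2.cvtColor(p['pixels'],cv2.COLOR_RGB2HSV); H,S,V=[hsv[:,:,i].astype(int) for i in range(3)]
    yel=(H>18)&(H<35)&(S>120)&(V>90)
    col={'red':((H<8)|(H>172))&(S>130)&(V>60),'amber':(H>105)&(H<130)&(S>130)&(V>50),'white':(S<45)&(V>150)}
    top={'red':.062,'amber':.062,'white':.070}
    out={}
    v,u=np.mgrid[:384,:512]; uv=np.c_[u.ravel(),v.ravel()]
    Z=np.zeros((384,512)); ok=p['z_map']>0; Z[ok]=cloud(p,np.ones((384,512),bool))[:,2]
    for n,m in col.items():
        h=top[n]; X=onplane(p,uv,h).reshape(384,512,3)
        for z0 in (0,.0025):
            mm=((m|yel)&(abs(Z-h-z0)<.008)).astype(np.uint8)
            k,L,st,_=cv2.connectedComponentsWithStats(mm)
            for i in range(1,k):
                pts=X[L==i][:,:2]; q=cv2.minEnclosingCircle(pts.astype(np.float32))
                if (m&(L==i)).sum()<.4*(L==i).sum() or not .018<q[1]<.034: continue
                y=X[(L==i)&yel][:,:2]
                if len(y)<3: continue
                c=np.array(q[0]); b=y.mean(0)-c
                out[n]=(c.round(4),round(q[1],4),round(float(np.degrees(np.arctan2(b[1],b[0]))),1),len(y))
    return out
E
python3 - <<'E'
from h import *
print(pose()[0],pose()[1].as_euler('xyz',True))
p=bot.camera('wrist'); save(p,'w1.png',s=1.5); print(jars(p)); print(jars(bot.camera('top')))
E
```

```text
[ 0.47708863 -0.31001094  0.30436068] [ 1.79992634e+02 -5.25543241e-02  2.62286709e-01]
{'red': (array([ 0.5452, -0.2734]), 0.0267, 160.1, 178), 'amber': (array([ 0.428 , -0.3912]), 0.0279, 175.2, 120), 'white': (array([ 0.4519, -0.2668]), 0.0263, -60.2, 140)}
{'red': (array([ 0.544 , -0.2725]), 0.0246, 170.1, 8), 'white': (array([ 0.4477, -0.2674]), 0.0259, -53.8, 4)}
```

View pics/w1.png

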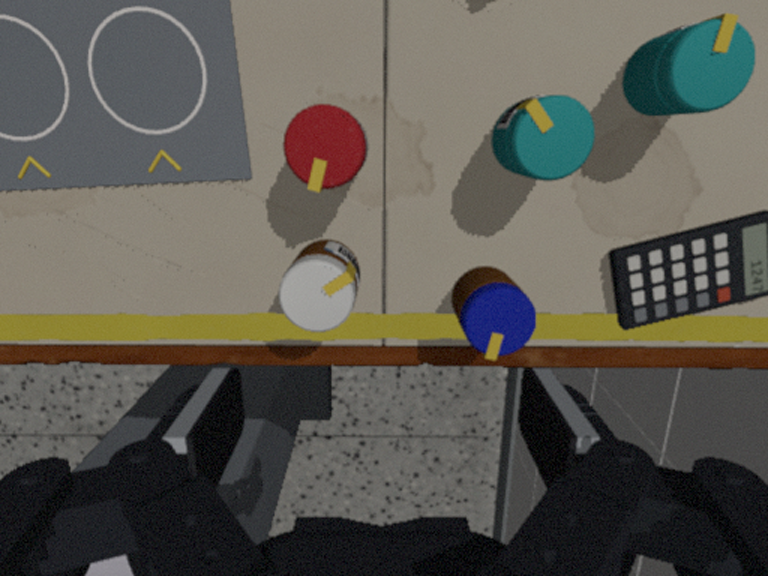

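The wrist view shows the red lid at (325,146), the white lid at (317,295) and the blue lid on amber at (497,318), all with strips. The measured centres agree with the top view to 4 mm. I'm assigning red to ring1, amber to ring3 and white to ring2.

```bash
python3 - <<'E'
from h import *
go((.545,-.273,.17,-11))
up=(.545,-.273,.25,-11); r1=(.5845,.0555,.25,11)
go(r1,frm=up); 
E
```

```text
row [0.215, -0.101, 0.45] [-0.002, -0.002, 0.132] rows>= 4.0
row [-0.08, -1.1, -0.0] [0.0, 0.0, -0.244] rows>= 8.0
```

Request:
{"name": "move_arm", "arguments": {"plan": [[[0.215, -0.1, 0.45, 0, 0, 0.13, 85], [0.215, -0.1, 0.45, 0, 0, 0.13, 85], [0.215, -0.1, 0.45, 0, 0, 0.13, 85], [0.215, -0.1, 0.45, 0, 0, 0.13, 85], [0.215, -0.1, 0.45, 0, 0, 0.13, 85], [0.215, -0.1, 0.45, 0, 0, 0.13, 85]]]}}

```text
time_s: 2.62
position: [0.5394, -0.2817, 0.1674]
ee_rot: [-3.14, 0.003, -0.199]
wrist_force: [0.8, 0.0, -0.2]
width: 0.0851
finger_force: 0.0
```

Request:
{"name": "move_arm", "arguments": {"plan": [[[0, 0, 0.14, 0, 0, 0, 85], [0, 0, 0.283, 0, 0, 0, 85], [0, 0, 0.283, 0, 0, 0, 85], [0, 0, 0.283, 0, 0, 0, 85], [0, 0, 0.283, 0, 0, 0, 85]]]}}

```text
time_s: 3.03
position: [0.5412, -0.284, 0.0869]
ee_rot: [3.14, -0.003, -0.202]
wrist_force: [-0.5, 0.0, 0.3]
width: 0.0851
finger_force: 0.0
```

Request:
{"name": "move_arm", "arguments": {"plan": [[[0, 0, 0, 0, 0, 0, 40], [0, 0, 0, 0, 0, 0, 40], [0, 0, 0, 0, 0, 0, 40], [0, 0, 0, 0, 0, 0, 40], [0, 0, 0, 0, 0, 0, 40], [0, 0, 0, 0, 0, 0, 40], [0, 0, 0, 0, 0, 0, 40], [0, 0, 0, 0, 0, 0, 40]]], "grip_force": 60}}

```text
time_s: 3.7
position: [0.5422, -0.2827, 0.0875]
ee_rot: [3.14, -0.005, -0.2]
wrist_force: [-1.4, 2.3, 12.5]
width: 0.0515
finger_force: 61.6
```

```bash
python3 - <<'E'
from h import *
for i in range(4):
    s=bot.observe(); print(s['time_s'],s['position'].round(4),s['ee_rot'].round(4),s['wrist_force'].round(1)); 
    if i<2: p=bot.camera('top')
p=bot.camera('wrist'); s=bot.observe()
C=np.array([[-0.001,-.955,-.295,.076],[1,-.002,0,-.001],[-.001,-.295,.955,-.07],[0,0,0,1]])
print(np.round((np.array(p['extrinsics'])@np.linalg.inv(C))[:3,3],4))
E
```

```text
3.7 [ 0.5422 -0.2827  0.0875] [ 3.1404 -0.0049 -0.2004] [-1.4  2.3 12.5]
3.75 [ 0.5422 -0.2827  0.0875] [ 3.1404 -0.0048 -0.2004] [-1.1  3.1 11.7]
3.8 [ 0.5422 -0.2827  0.0875] [ 3.1404 -0.0049 -0.2004] [-1.2  2.6 11.6]
3.8 [ 0.5422 -0.2827  0.0875] [ 3.1404 -0.0049 -0.2004] [-1.2  2.6 11.6]
[ 0.542  -0.2827  0.0879]
```

Request:
{"name": "move_arm", "arguments": {"plan": [[[0, 0, -0.1, 0, 0, 0, 40], [0, 0, -0.25, 0, 0, 0, 40], [0, 0, -0.4, 0, 0, 0, 40], [0, 0, -0.4, 0, 0, 0, 40], [0, 0, -0.4, 0, 0, 0, 40], [0, 0, -0.4, 0, 0, 0, 40]]]}}

```text
time_s: 4.35
position: [0.5398, -0.2829, 0.2047]
ee_rot: [3.14, -0.001, -0.201]
wrist_force: [-0.6, -0.1, -2.2]
width: 0.0513
finger_force: 63.6
```

```bash
python3 - <<'E'
from h import *
p=bot.camera('wrist'); s=bot.observe(); print(s['position'],s['width'],s['wrist_force'])
go((.5845,.0555,.21,10.5)); save(p,'w2.png')
E
```

```text
[ 0.5389272  -0.28244769  0.2031422 ] 0.05103936777162801 [-0.20056683  0.11668346 -1.75558051]
row [-0.076, -1.134, -0.023] [-0.0, 0.001, -0.245] rows>= 9.0
```

View pics/w2.png

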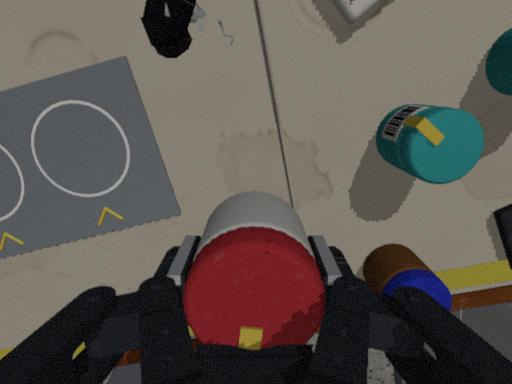

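The red jar is held, lid at about (255,292), with its strip pointing back as expected.

Request:
{"name": "move_arm", "arguments": {"plan": [[[-0.06, -0.9, -0.02, 0, 0, -0.2, 40], [-0.06, -0.9, -0.02, 0, 0, -0.2, 40], [-0.06, -0.9, -0.02, 0, 0, -0.2, 40], [-0.06, -0.9, -0.02, 0, 0, -0.2, 40], [-0.06, -0.9, -0.02, 0, 0, -0.2, 40], [-0.06, -0.9, -0.02, 0, 0, -0.2, 40], [-0.06, -0.9, -0.02, 0, 0, -0.2, 40], [-0.06, -0.9, -0.02, 0, 0, -0.2, 40]]]}}

```text
time_s: 5.07
position: [0.5752, -0.006, 0.2083]
ee_rot: [-3.136, 0.002, 0.124]
wrist_force: [-1.0, 0.7, -1.6]
width: 0.051
finger_force: 63.6
```

```bash
python3 - <<'E'
from h import *
p=bot.camera('wrist'); p=bot.camera('wrist');s=bot.observe(); print(s['time_s'],s['position'],s['ee_rot'],s['width'],s['wrist_force'])
go((.5845,.0555,.20,10.5),(.5845,.0555,.091,10.5))
# ring fit on the mat plane from the white ring pixels
X=onplane(p,np.c_[np.mgrid[:384,:512][1].ravel(),np.mgrid[:384,:512][0].ravel()],.0025).reshape(384,512,3)
g=p['pixels'].min(2).astype(float)
for n,c in dict(r0=(.5793,.1554),r1=(.5845,.0555),r2=(.5897,-.0443),r3=(.595,-.1442)).items():
    d=np.hypot(X[...,0]-c[0],X[...,1]-c[1]); m=(d>.03)&(d<.052); 
    if m.sum()<500: continue
    m2=m&(g>np.percentile(g[m],50)+35); x,y=X[m2][:,0],X[m2][:,1]
    if m2.sum()<60: continue
    a=np.linalg.lstsq(np.c_[2*x,2*y,np.ones(len(x))],x*x+y*y,rcond=None)[0]; print(n,a[:2].round(4),np.sqrt(a[2]+a[0]**2+a[1]**2).round(4),m2.sum())
E
```

```text
5.1667 [ 0.57499095 -0.0130148   0.20784564] [-3.14078249  0.00395881  0.11652025] 0.050985301186530656 [ 0.15449203 -0.60998904 -1.48837634]
row [0.058, -0.223, 0.026] [-0.001, 0.003, -0.042] rows>= 2.0
row [0.06, -0.223, 0.389] [-0.001, 0.003, -0.042] rows>= 4.0
r0 [0.5806 0.159 ] 0.0407 964
r1 [0.5857 0.0589] 0.0407 964
r2 [ 0.5907 -0.0413] 0.0407 795
r3 [ 0.5958 -0.1414] 0.0408 926
```

Request:
{"name": "move_arm", "arguments": {"plan": [[[0.063, -0.232, 0.03, 0, 0, -0.042, 40], [0.063, -0.232, 0.03, 0, 0, -0.042, 40], [0.063, -0.232, 0.03, 0, 0, -0.042, 40], [0.063, -0.232, 0.2, 0, 0, -0.042, 40], [0.063, -0.232, 0.3, 0, 0, -0.042, 40], [0.063, -0.232, 0.35, 0, 0, -0.042, 40], [0.063, -0.232, 0.375, 0, 0, -0.042, 40], [0.063, -0.232, 0.375, 0, 0, -0.042, 40]]]}}

```text
time_s: 5.83
position: [0.5854, 0.0548, 0.0945]
ee_rot: [3.141, 0.006, 0.177]
wrist_force: [0.3, 0.5, -2.2]
width: 0.0511
finger_force: 63.6
```

```bash
python3 - <<'E'
from h import *
p=bot.camera('scene');s=bot.observe(); print(s['time_s'],s['position'],s['ee_rot'],s['width'],s['wrist_force'])
E
```

```text
5.8833 [0.58672048 0.05555214 0.0964475 ] [3.14145280e+00 2.34877896e-03 1.77467082e-01] 0.05093061363369072 [ 0.03313513 -0.18847164 -0.71044764]
```

Request:
{"name": "move_arm", "arguments": {"plan": [[[0, -0.008, 0.01, 0, 0, 0, 40], [0, -0.008, 0.02, 0, 0, 0, 40], [0, -0.008, 0.02, 0, 0, 0, 40], [0, -0.008, 0.02, 0, 0, 0, 40]]]}}

```text
time_s: 6.22
position: [0.5874, 0.0594, 0.0924]
ee_rot: [3.141, -0.001, 0.179]
wrist_force: [-0.9, -0.4, -1.0]
width: 0.0508
finger_force: 63.7
```

Request:
{"name": "move_arm", "arguments": {"plan": [[[0, 0, 0, 0, 0, 0, 70], [0, 0, 0, 0, 0, 0, 85], [0, 0, 0, 0, 0, 0, 85], [0, 0, 0, 0, 0, 0, 85], [0, 0, 0, 0, 0, 0, 85], [0, 0, 0, 0, 0, 0, 85], [0, 0, 0, 0, 0, 0, 85]]]}}

```text
time_s: 6.8
position: [0.5868, 0.0594, 0.0915]
ee_rot: [-3.142, -0.0, 0.179]
wrist_force: [-0.2, -0.1, 0.5]
width: 0.0851
finger_force: 0.0
```

Request:
{"name": "move_arm", "arguments": {"plan": [[[0, 0, -0.13, 0, 0, 0, 85], [0, 0, -0.26, 0, 0, 0, 85], [0, 0, -0.4, 0, 0, 0, 85], [0, 0, -0.5, 0, 0, 0, 85], [0, 0, -0.5, 0, 0, 0, 85], [0, 0, -0.5, 0, 0, 0, 85]]]}}

```text
time_s: 7.3
position: [0.5881, 0.0596, 0.244]
ee_rot: [3.141, -0.005, 0.179]
wrist_force: [-0.0, -0.4, -0.7]
width: 0.0848
finger_force: 0.0
```

```bash
python3 - <<'E'
from h import *
p=bot.camera('wrist');p=bot.camera('wrist');s=bot.observe(); print(s['time_s'],s['position'],s['ee_rot'],s['width'])
print(jars(p)); print(jars(bot.camera('top')))
go((.50,-.33,.25,-4))
E
```

```text
7.4 [0.58620951 0.05898201 0.24078484] [3.14126419e+00 1.19941600e-03 1.78996803e-01] 0.08506300296580792
{'red': (array([0.5881, 0.0604]), 0.0283, -176.3, 211)}
{'white': (array([ 0.4477, -0.2672]), 0.026, -54.1, 4)}
row [-0.513, 1.225, -0.032] [0.0, 0.002, 0.158] rows>= 10.0
```

Red is in ring1 within 2 mm and facing 183.7° (target 183°). Next is amber.

Request:
{"name": "move_arm", "arguments": {"plan": [[[-0.4, 0.95, 0, 0, 0, 0.12, 85], [-0.4, 0.95, 0, 0, 0, 0.12, 85], [-0.4, 0.95, 0, 0, 0, 0.12, 85], [-0.4, 0.95, 0, 0, 0, 0.12, 85], [-0.4, 0.95, 0, 0, 0, 0.12, 85], [-0.4, 0.95, 0, 0, 0, 0.12, 85], [-0.4, 0.95, 0, 0, 0, 0.12, 85], [-0.4, 0.95, 0, 0, 0, 0.12, 85]]]}}

```text
time_s: 8.12
position: [0.516, -0.2494, 0.2393]
ee_rot: [3.14, 0.004, -0.017]
wrist_force: [-0.8, -1.7, -0.7]
width: 0.0851
finger_force: 0.0
```

```bash
python3 - <<'E'
from h import *
p=bot.camera('wrist');p=bot.camera('wrist');s=bot.observe(); print(s['time_s'],s['position'],s['ee_rot'],s['width'])
print(jars(p))
go((.429,-.391,.18,-4))
E
```

```text
8.2167 [ 0.51657666 -0.24799732  0.23922007] [ 3.14099098  0.00414867 -0.01796166] 0.08478940227247245
{'amber': (array([ 0.4309, -0.3911]), 0.0271, -176.6, 42)}
row [-0.282, 0.482, 0.199] [0.0, 0.003, 0.033] rows>= 5.0
```

Request:
{"name": "move_arm", "arguments": {"plan": [[[-0.28, 0.48, 0.2, 0, 0, 0.03, 85], [-0.28, 0.48, 0.2, 0, 0, 0.03, 85], [-0.28, 0.48, 0.2, 0, 0, 0.03, 85], [-0.28, 0.48, 0.2, 0, 0, 0.03, 85], [-0.28, 0.48, 0.2, 0, 0, 0.03, 85], [-0.28, 0.48, 0.2, 0, 0, 0.03, 85], [-0.28, 0.48, 0.2, 0, 0, 0.03, 85], [-0.28, 0.48, 0.2, 0, 0, 0.03, 85]]]}}

```text
time_s: 8.88
position: [0.4356, -0.3833, 0.1811]
ee_rot: [-3.14, -0.0, -0.054]
wrist_force: [0.6, 0.3, 0.7]
width: 0.0851
finger_force: 0.0
```

```bash
python3 - <<'E'
from h import *
p=bot.camera('wrist');p=bot.camera('wrist');s=bot.observe(); print(s['time_s'],s['position'],s['ee_rot'],s['width'])
print(jars(p)); save(p,'w3.png')
go((.430,-.391,.086,-4))
E
```

```text
8.9833 [ 0.43601729 -0.38346529  0.18178168] [-3.14079083e+00 -1.03295129e-03 -5.26325650e-02] 0.08491927329639672
{'amber': (array([ 0.428 , -0.3917]), 0.0282, 173.3, 315), 'white': (array([ 0.4513, -0.2685]), 0.0276, -55.5, 465)}
row [-0.019, 0.026, 0.319] [-0.001, -0.001, 0.011] rows>= 3.0
```

View pics/w3.png

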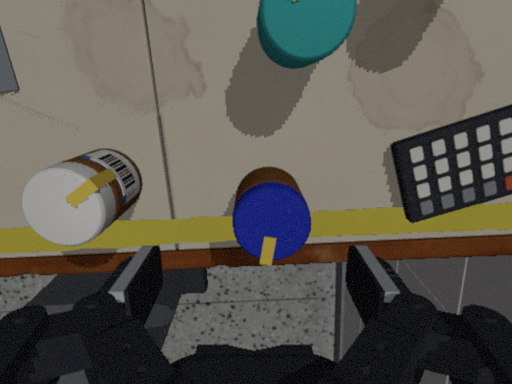

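Amber's lid is at (272,218) with its strip pointing back to about 174°. White at (70,205) hasn't moved. Grasping amber.

Request:
{"name": "move_arm", "arguments": {"plan": [[[-0.025, 0.028, 0, 0, 0, 0, 85], [-0.025, 0.028, 0.1, 0, 0, 0, 85], [-0.025, 0.028, 0.22, 0, 0, 0, 85], [-0.025, 0.028, 0.319, 0, 0, 0, 85], [-0.025, 0.028, 0.319, 0, 0, 0, 85], [-0.025, 0.028, 0.319, 0, 0, 0, 85], [-0.025, 0.028, 0.319, 0, 0, 0, 85]]]}}

```text
time_s: 9.57
position: [0.4272, -0.394, 0.0874]
ee_rot: [3.141, -0.002, -0.056]
wrist_force: [-0.3, 0.6, -0.3]
width: 0.0848
finger_force: 0.0
```

Request:
{"name": "move_arm", "arguments": {"plan": [[[0, 0, 0, 0, 0, 0, 40], [0, 0, 0, 0, 0, 0, 40], [0, 0, 0, 0, 0, 0, 40], [0, 0, 0, 0, 0, 0, 40], [0, 0, 0, 0, 0, 0, 40], [0, 0, 0, 0, 0, 0, 40], [0, 0, 0, 0, 0, 0, 40], [0, 0, 0, 0, 0, 0, 40]]], "grip_force": 60}}

```text
time_s: 10.23
position: [0.4272, -0.3945, 0.088]
ee_rot: [3.139, -0.002, -0.056]
wrist_force: [-1.8, 0.9, 7.6]
width: 0.0508
finger_force: 62.2
```

Request:
{"name": "move_arm", "arguments": {"plan": [[[0, 0, -0.1, 0, 0, 0, 40], [0, 0, -0.25, 0, 0, 0, 40], [0, 0, -0.4, 0, 0, 0, 40], [0, 0, -0.4, 0, 0, 0, 40], [0, 0, -0.4, 0, 0, 0, 40], [0, 0, -0.4, 0, 0, 0, 40]]]}}

```text
time_s: 10.73
position: [0.4259, -0.3937, 0.2062]
ee_rot: [3.141, -0.0, -0.057]
wrist_force: [-1.4, 0.3, -3.9]
width: 0.0503
finger_force: 63.8
```

```bash
python3 - <<'E'
from h import *
p=bot.camera('wrist');p=bot.camera('wrist');s=bot.observe(); print(s['time_s'],s['position'],s['ee_rot'],s['width'],s['wrist_force'])
go((.5958,-.1414,.20,5.5))
E
```

```text
10.8333 [ 0.42491694 -0.39286754  0.20399898] [-3.13958399e+00  2.82168586e-03 -5.65587031e-02] 0.050518201397258614 [-0.54860977 -0.2109242  -2.50159796]
row [0.521, -0.869, 0.014] [-0.001, 0.002, -0.097] rows>= 8.0
```

Request:
{"name": "move_arm", "arguments": {"plan": [[[0.52, -0.87, 0.01, 0, 0, -0.1, 40], [0.52, -0.87, 0.01, 0, 0, -0.1, 40], [0.52, -0.87, 0.01, 0, 0, -0.1, 40], [0.52, -0.87, 0.01, 0, 0, -0.1, 40], [0.52, -0.87, 0.01, 0, 0, -0.1, 40], [0.52, -0.87, 0.01, 0, 0, -0.1, 40], [0.52, -0.87, 0.01, 0, 0, -0.1, 40], [0.52, -0.87, 0.01, 0, 0, -0.1, 40]]]}}

```text
time_s: 11.5
position: [0.5991, -0.1326, 0.201]
ee_rot: [-3.135, -0.001, 0.11]
wrist_force: [0.3, 2.1, -2.0]
width: 0.0504
finger_force: 63.7
```

```bash
python3 - <<'E'
from h import *
p=bot.camera('scene');p=bot.camera('scene');s=bot.observe(); print(s['time_s'],s['position'],s['ee_rot'],s['width'],s['wrist_force'])
go((.5958,-.1414,.095,5.5))
E
```

```text
11.6 [ 0.59757586 -0.13580077  0.20063743] [-3.13719081e+00  1.62298484e-03  1.08752488e-01] 0.050481508639686 [-1.01537098  0.42594072 -2.44522091]
row [-0.007, 0.019, 0.352] [-0.003, 0.001, 0.008] rows>= 3.0
```

Request:
{"name": "move_arm", "arguments": {"plan": [[[-0.007, 0.019, 0.0, 0, 0, 0.008, 40], [-0.007, 0.019, 0.12, 0, 0, 0.008, 40], [-0.007, 0.019, 0.24, 0, 0, 0.008, 40], [-0.007, 0.019, 0.32, 0, 0, 0.008, 40], [-0.007, 0.019, 0.355, 0, 0, 0.008, 40], [-0.007, 0.019, 0.355, 0, 0, 0.008, 40], [-0.007, 0.019, 0.355, 0, 0, 0.008, 40], [-0.007, 0.019, 0.355, 0, 0, 0.008, 40]]]}}

```text
time_s: 12.27
position: [0.5957, -0.1488, 0.0973]
ee_rot: [3.141, -0.002, 0.087]
wrist_force: [0.1, 0.1, -1.9]
width: 0.0506
finger_force: 63.7
```

```bash
python3 - <<'E'
from h import *
p=bot.camera('scene');p=bot.camera('scene');s=bot.observe(); print(s['time_s'],s['position'],s['ee_rot'],s['width'],s['wrist_force'])
E
```

```text
12.3667 [ 0.59607299 -0.14833292  0.09771842] [ 3.14071048e+00 -2.33082175e-03  8.74612085e-02] 0.0507528748272142 [-0.03484658 -1.01998077 -2.51220145]
```

Request:
{"name": "move_arm", "arguments": {"plan": [[[0, -0.021, 0.01, 0, 0, 0, 40], [0, -0.021, 0.022, 0, 0, 0, 40], [0, -0.021, 0.022, 0, 0, 0, 40], [0, -0.021, 0.022, 0, 0, 0, 40]]]}}

```text
time_s: 12.7
position: [0.5955, -0.1401, 0.0906]
ee_rot: [-3.141, -0.002, 0.089]
wrist_force: [0.4, 3.3, 3.5]
width: 0.0507
finger_force: 64.2
```

Request:
{"name": "move_arm", "arguments": {"plan": [[[0, 0, 0, 0, 0, 0, 70], [0, 0, 0, 0, 0, 0, 85], [0, 0, 0, 0, 0, 0, 85], [0, 0, 0, 0, 0, 0, 85], [0, 0, 0, 0, 0, 0, 85], [0, 0, 0, 0, 0, 0, 85], [0, 0, 0, 0, 0, 0, 85]]]}}

```text
time_s: 13.28
position: [0.5946, -0.1416, 0.0896]
ee_rot: [3.142, 0.0, 0.088]
wrist_force: [0.4, -0.3, -0.2]
width: 0.0849
finger_force: 0.0
```

Request:
{"name": "move_arm", "arguments": {"plan": [[[0, 0, -0.13, 0, 0, 0, 85], [0, 0, -0.26, 0, 0, 0, 85], [0, 0, -0.4, 0, 0, 0, 85], [0, 0, -0.5, 0, 0, 0, 85], [0, 0, -0.5, 0, 0, 0, 85], [0, 0, -0.5, 0, 0, 0, 85]]]}}

```text
time_s: 13.78
position: [0.596, -0.1417, 0.2424]
ee_rot: [3.139, -0.005, 0.088]
wrist_force: [-0.6, 0.0, -0.1]
width: 0.0849
finger_force: 0.0
```

```bash
python3 - <<'E'
from h import *
p=bot.camera('wrist');p=bot.camera('wrist');s=bot.observe(); print(s['time_s'],s['position'],s['ee_rot'],s['width'])
print(jars(p)); print(jars(bot.camera('top')))
go((.4515,-.2685,.20,59.5))
E
```

```text
13.8833 [ 0.59393931 -0.1416136   0.23897989] [-3.14156688e+00  1.24006912e-03  8.78611214e-02] 0.08491222432195006
{'red': (array([0.588, 0.057]), 0.029, 164.7, 234), 'amber': (array([ 0.5954, -0.1381]), 0.0284, -179.7, 204)}
{'red': (array([0.5851, 0.0579]), 0.0249, -175.2, 8)}
row [-0.509, 0.38, 0.129] [-0.001, 0.001, -0.605] rows>= 8.0
```

Request:
{"name": "move_arm", "arguments": {"plan": [[[-0.5, 0.38, 0.13, 0, 0, -0.6, 85], [-0.5, 0.38, 0.13, 0, 0, -0.6, 85], [-0.5, 0.38, 0.13, 0, 0, -0.6, 85], [-0.5, 0.38, 0.13, 0, 0, -0.6, 85], [-0.5, 0.38, 0.13, 0, 0, -0.6, 85], [-0.5, 0.38, 0.13, 0, 0, -0.6, 85], [-0.5, 0.38, 0.13, 0, 0, -0.6, 85], [-0.5, 0.38, 0.13, 0, 0, -0.6, 85]]]}}

```text
time_s: 14.6
position: [0.4535, -0.2685, 0.1988]
ee_rot: [-3.138, -0.001, 1.035]
wrist_force: [-0.4, -0.7, -0.9]
width: 0.0854
finger_force: 0.0
```

```bash
python3 - <<'E'
from h import *
p=bot.camera('wrist');p=bot.camera('wrist');s=bot.observe(); print(s['time_s'],s['position'],s['ee_rot'],s['width'])
print(jars(p)); 
go((.4515,-.2685,.18,59.5))
E
```

```text
14.7 [ 0.454124   -0.26795409  0.19904296] [-3.13831471e+00 -1.04098495e-03  1.03049341e+00] 0.08504525157193647
{}
row [-0.006, -0.006, 0.063] [-0.002, -0.001, -0.005] rows>= 1.0
```

```bash
python3 - <<'E'
from h import *
p=bot.camera('wrist');save(p,'w4.png')
E
```

```text
(no output)
```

View pics/w4.png

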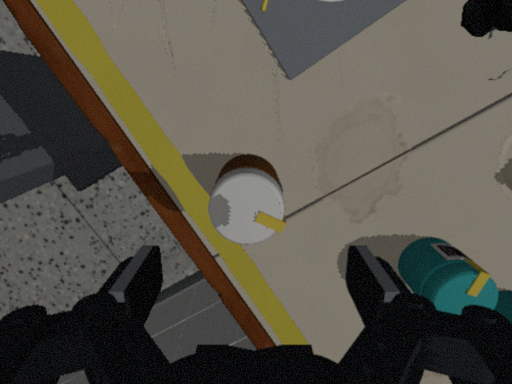

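White is at (246,207), partly shadowed by the gripper. The strip bears about -57°, so it hasn't moved.

```bash
python3 - <<'E'
from h import *
p=bot.camera('wrist'); a=onplane(p,[(246,207),(271,221)],.07); print(a.round(4), np.degrees(np.arctan2(*(a[1]-a[0])[[1,0]])))
go((.4515,-.2685,.094,59.5))
E
```

```text
[[ 0.4507 -0.2631  0.07  ]
 [ 0.4599 -0.2804  0.07  ]] -62.05922229728109
row [-0.008, -0.007, 0.352] [-0.001, -0.0, -0.007] rows>= 3.0
```

Request:
{"name": "move_arm", "arguments": {"plan": [[[-0.008, -0.009, 0, 0, 0, 0, 85], [-0.008, -0.009, 0.12, 0, 0, 0, 85], [-0.008, -0.009, 0.24, 0, 0, 0, 85], [-0.008, -0.009, 0.36, 0, 0, 0, 85], [-0.008, -0.009, 0.36, 0, 0, 0, 85], [-0.008, -0.009, 0.36, 0, 0, 0, 85], [-0.008, -0.009, 0.36, 0, 0, 0, 85]]]}}

```text
time_s: 15.38
position: [0.4527, -0.2687, 0.0941]
ee_rot: [3.14, -0.0, 1.031]
wrist_force: [-0.0, -1.1, 0.8]
width: 0.085
finger_force: 0.0
```

Request:
{"name": "move_arm", "arguments": {"plan": [[[0, 0, 0, 0, 0, 0, 40], [0, 0, 0, 0, 0, 0, 40], [0, 0, 0, 0, 0, 0, 40], [0, 0, 0, 0, 0, 0, 40], [0, 0, 0, 0, 0, 0, 40], [0, 0, 0, 0, 0, 0, 40], [0, 0, 0, 0, 0, 0, 40], [0, 0, 0, 0, 0, 0, 40]]], "grip_force": 60}}

```text
time_s: 16.05
position: [0.4522, -0.2693, 0.0949]
ee_rot: [3.14, 0.001, 1.03]
wrist_force: [-3.6, 2.1, 11.8]
width: 0.051
finger_force: 60.9
```

Request:
{"name": "move_arm", "arguments": {"plan": [[[0, 0, -0.1, 0, 0, 0, 40], [0, 0, -0.25, 0, 0, 0, 40], [0, 0, -0.4, 0, 0, 0, 40], [0, 0, -0.4, 0, 0, 0, 40], [0, 0, -0.4, 0, 0, 0, 40], [0, 0, -0.4, 0, 0, 0, 40]]]}}

```text
time_s: 16.55
position: [0.4513, -0.2694, 0.2131]
ee_rot: [3.14, 0.001, 1.03]
wrist_force: [-0.7, 0.3, -2.7]
width: 0.0511
finger_force: 64.4
```

```bash
python3 - <<'E'
from h import *
p=bot.camera('wrist');p=bot.camera('wrist');s=bot.observe(); print(s['time_s'],s['position'],s['ee_rot'],s['width'],s['wrist_force'])
a=np.degrees(s['ee_rot'][2]); go((.53,-.15,.21,0),(.5907,-.0413,.21,a-118.5))
E
```

```text
16.65 [ 0.450387   -0.26866968  0.21127726] [-3.13896299e+00  3.40589308e-04  1.03022469e+00] 0.05111589676412092 [-0.7569631   0.22045047 -2.90882949]
row [0.476, 0.024, 0.004] [-0.001, 0.001, 0.656] rows>= 9.0
row [0.891, 0.011, 0.004] [-0.001, 0.002, 1.317] rows>= 17.0
```

Request:
{"name": "move_arm", "arguments": {"plan": [[[0.1, 0.02, 0, 0, 0, 0.08, 40], [0.2, 0.02, 0, 0, 0, 0.16, 40], [0.3, 0.02, 0, 0, 0, 0.24, 40], [0.4, 0.02, 0, 0, 0, 0.32, 40], [0.47, 0.02, 0, 0, 0, 0.4, 40], [0.47, 0.02, 0, 0, 0, 0.48, 40], [0.47, 0.02, 0, 0, 0, 0.56, 40], [0.47, 0.02, 0, 0, 0, 0.6, 40]]]}}

```text
time_s: 17.32
position: [0.5284, -0.1498, 0.2103]
ee_rot: [-3.14, 0.004, 0.084]
wrist_force: [-1.1, -1.1, -2.4]
width: 0.0506
finger_force: 64.3
```

```bash
python3 - <<'E'
from h import *
p=bot.camera('scene');p=bot.camera('scene');s=bot.observe(); print(s['time_s'],s['position'],s['ee_rot'],s['width'],s['wrist_force'])
go((.5907,-.0413,.21,59-118.5))
E
```

```text
17.4167 [ 0.52825781 -0.15038571  0.21056713] [-3.14024856  0.00371103  0.08846061] 0.051037041219932536 [ 0.95121743 -0.44907558 -1.40153368]
row [0.239, -0.344, 0.001] [0.001, 0.003, 0.717] rows>= 10.0
```

Request:
{"name": "move_arm", "arguments": {"plan": [[[0.06, -0.09, 0, 0, 0, 0.08, 40], [0.12, -0.17, 0, 0, 0, 0.16, 40], [0.18, -0.26, 0, 0, 0, 0.24, 40], [0.239, -0.344, 0, 0, 0, 0.32, 40], [0.239, -0.344, 0, 0, 0, 0.4, 40], [0.239, -0.344, 0, 0, 0, 0.48, 40], [0.239, -0.344, 0, 0, 0, 0.56, 40], [0.239, -0.344, 0, 0, 0, 0.63, 40]]]}}

```text
time_s: 18.08
position: [0.5907, -0.0419, 0.2107]
ee_rot: [3.139, 0.002, -0.904]
wrist_force: [0.1, -0.7, -2.9]
width: 0.0513
finger_force: 64.3
```

```bash
python3 - <<'E'
from h import *
p=bot.camera('scene');p=bot.camera('scene');s=bot.observe(); print(s['time_s'],s['position'],s['ee_rot'],s['width'],s['wrist_force'])
go((.5907,-.0413,.105,59-118.5)); print(jars(bot.camera('top')))
E
```

```text
18.1833 [ 0.59090516 -0.04192122  0.21118428] [ 3.13918294e+00  1.30822441e-03 -8.98467939e-01] 0.05098617190136607 [-0.283071    0.22601974 -1.82027774]
row [-0.002, -0.002, 0.354] [0.002, 0.001, 0.089] rows>= 3.0
{'red': (array([0.5851, 0.0579]), 0.0249, -177.0, 9)}
```

Request:
{"name": "move_arm", "arguments": {"plan": [[[0, -0.002, 0, 0, 0, 0.07, 40], [0, -0.002, 0.1, 0, 0, 0.088, 40], [0, -0.002, 0.2, 0, 0, 0.088, 40], [0, -0.002, 0.28, 0, 0, 0.088, 40], [0, -0.002, 0.34, 0, 0, 0.088, 40], [0, -0.002, 0.36, 0, 0, 0.088, 40], [0, -0.002, 0.36, 0, 0, 0.088, 40], [0, -0.002, 0.36, 0, 0, 0.088, 40]]]}}

```text
time_s: 18.9
position: [0.5923, -0.0417, 0.1047]
ee_rot: [3.141, 0.0, -1.039]
wrist_force: [-0.1, -0.0, -2.0]
width: 0.0511
finger_force: 64.3
```

```bash
python3 - <<'E'
from h import *
p=bot.camera('scene');p=bot.camera('scene');s=bot.observe(); print(s['time_s'],s['position'],s['ee_rot'],s['width'],s['wrist_force'])
E
```

```text
19.0 [ 0.59328278 -0.04178128  0.10605966] [-3.13945402e+00 -1.10208778e-03 -1.03949496e+00] 0.050881051901555945 [ 0.05067736 -0.40960587 -1.21779918]
```

Request:
{"name": "move_arm", "arguments": {"plan": [[[0, 0, 0.012, 0, 0, 0, 40], [0, 0, 0.024, 0, 0, 0, 40], [0, 0, 0.027, 0, 0, 0, 40], [0, 0, 0.027, 0, 0, 0, 40], [0, 0, 0.027, 0, 0, 0, 40]]]}}

```text
time_s: 19.42
position: [0.5928, -0.0417, 0.0975]
ee_rot: [-3.14, -0.001, -1.04]
wrist_force: [-0.1, -0.1, 3.5]
width: 0.0509
finger_force: 64.8
```

Request:
{"name": "move_arm", "arguments": {"plan": [[[0, 0, 0, 0, 0, 0, 70], [0, 0, 0, 0, 0, 0, 85], [0, 0, 0, 0, 0, 0, 85], [0, 0, 0, 0, 0, 0, 85], [0, 0, 0, 0, 0, 0, 85], [0, 0, 0, 0, 0, 0, 85], [0, 0, 0, 0, 0, 0, 85]]]}}

```text
time_s: 20.0
position: [0.5922, -0.0416, 0.0966]
ee_rot: [3.142, 0.0, -1.04]
wrist_force: [0.8, -0.3, -0.5]
width: 0.0849
finger_force: 0.0
```

Request:
{"name": "move_arm", "arguments": {"plan": [[[0, 0, -0.13, 0, 0, 0, 85], [0, 0, -0.26, 0, 0, 0, 85], [0, 0, -0.4, 0, 0, 0, 85], [0, 0, -0.5, 0, 0, 0, 85], [0, 0, -0.6, 0, 0, 0, 85], [0, 0, -0.6, 0, 0, 0, 85], [0, 0, -0.6, 0, 0, 0, 85]]]}}

```text
time_s: 20.58
position: [0.5934, -0.0416, 0.2792]
ee_rot: [-3.137, -0.003, -1.04]
wrist_force: [-0.1, -1.0, -0.3]
width: 0.0849
finger_force: 0.0
```

```bash
python3 - <<'E'
from h import *
p=bot.camera('scene');p=bot.camera('scene');s=bot.observe(); print(s['time_s'],s['position'],s['ee_rot'],s['width'])
go((.54,-.02,.28,0))
E
```

```text
20.6833 [ 0.59160752 -0.04147422  0.27594221] [ 3.14072799e+00  6.09836393e-04 -1.03959958e+00] 0.08520043807414257
row [-0.149, 0.112, -0.013] [0.0, 0.001, -0.662] rows>= 9.0
```

Request:
{"name": "move_arm", "arguments": {"plan": [[[-0.15, 0.11, -0.01, 0, 0, -0.6, 85], [-0.15, 0.11, -0.01, 0, 0, -0.6, 85], [-0.15, 0.11, -0.01, 0, 0, -0.6, 85], [-0.15, 0.11, -0.01, 0, 0, -0.6, 85], [-0.15, 0.11, -0.01, 0, 0, -0.6, 85], [-0.15, 0.11, -0.01, 0, 0, -0.6, 85], [-0.15, 0.11, -0.01, 0, 0, -0.6, 85], [-0.15, 0.11, -0.01, 0, 0, -0.6, 85]]]}}

```text
time_s: 21.35
position: [0.5398, -0.0194, 0.2776]
ee_rot: [3.141, 0.004, -0.091]
wrist_force: [0.0, 0.6, 0.7]
width: 0.0848
finger_force: 0.0
```

```bash
python3 - <<'E'
from h import *
p=bot.camera('wrist');p=bot.camera('wrist');s=bot.observe(); print(s['time_s'],s['position'],s['ee_rot'],s['width'])
print(jars(p)); save(p,'w5.png',s=1.5)
go((.44,.22,.28,0))
E
```

```text
21.45 [ 0.53992981 -0.01950815  0.27773342] [-3.14157526  0.00354132 -0.09675277] 0.08501880615967643
{'red': (array([0.5878, 0.059 ]), 0.0274, 175.7, 202), 'amber': (array([ 0.5953, -0.1376]), 0.0276, -174.0, 202), 'white': (array([ 0.5468, -0.0712]), 0.0269, -168.9, 165)}
row [-0.409, -0.762, -0.006] [-0.0, 0.002, -0.062] rows>= 7.0
```

View pics/w5.png

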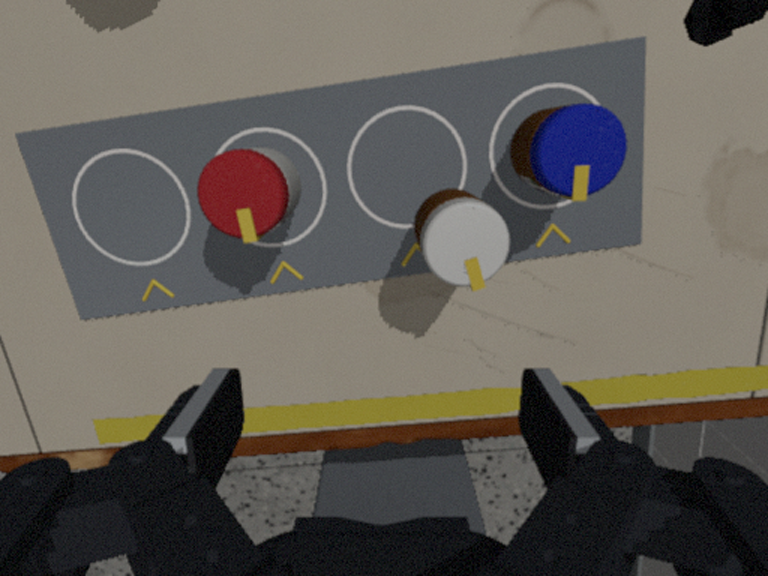

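The white jar was knocked off ring2; it's still upright with its lid at (464,240), about (0.547,-0.071). I'll regrasp it, and first measure the strip directions more carefully as lines on the lid plane.

```bash
cat >> h.py <<'E'
def strips(p,mat=True):
    """bearing from the strip's own axis on the lid plane"""
    J=jars(p); hsv=cv2.cvtColor(p['pixels'],cv2.COLOR_RGB2HSV).astype(int)
    yel=(hsv[...,0]>18)&(hsv[...,0]<35)&(hsv[...,1]>110)&(hsv[...,2]>80); v,u=np.nonzero(yel)
    for n,(c,r,b,k) in J.items():
        X=onplane(p,np.c_[u,v],{'red':.062,'amber':.062,'white':.07}[n]+.0025*mat)[:,:2]
        c=c*1.0; R=.0275
        y=X[np.hypot(*(X-c).T)<R-.001]
        w=np.linalg.svd(y-y.mean(0),full_matrices=False); d=w[2][0]
        if d@(y.mean(0)-c)<0: d=-d
        print(n,c,'axis %.1f'%np.degrees(np.arctan2(d[1],d[0])),'offset %.1f'%np.degrees(np.arctan2(*(y.mean(0)-c)[::-1])),len(y),(w[1]/np.sqrt(len(y))*np.sqrt(12)).round(4))
E
python3 - <<'E'
from h import *
p=bot.camera('wrist'); strips(p)
go((.547,-.0712,.2,-3),(.547,-.0712,.097,-3))
E
```

```text
red [0.5882 0.0591] axis -175.3 offset 178.7 201 [0.0197 0.0083]
amber [ 0.595  -0.1375] axis 176.2 offset -176.6 206 [0.0196 0.0079]
white [ 0.547  -0.0713] axis -166.9 offset -170.4 176 [0.0198 0.0075]
row [0.041, 0.169, 0.26] [-0.0, 0.002, -0.03] rows>= 3.0
row [0.042, 0.169, 0.603] [-0.0, 0.002, -0.03] rows>= 5.0
```

```bash
python3 - <<'E'
from h import *
go((.547,-.0712,.2,-52))
E
```

```text
row [0.041, 0.169, 0.26] [0.001, 0.002, 0.514] rows>= 7.0
```

Request:
{"name": "move_arm", "arguments": {"plan": [[[0.041, 0.169, 0.1, 0, 0, 0.51, 85], [0.041, 0.169, 0.26, 0, 0, 0.51, 85], [0.041, 0.169, 0.26, 0, 0, 0.51, 85], [0.041, 0.169, 0.26, 0, 0, 0.51, 85], [0.041, 0.169, 0.26, 0, 0, 0.51, 85], [0.041, 0.169, 0.26, 0, 0, 0.51, 85], [0.041, 0.169, 0.26, 0, 0, 0.51, 85], [0.041, 0.169, 0.26, 0, 0, 0.51, 85]]]}}

```text
time_s: 22.17
position: [0.5478, -0.071, 0.2007]
ee_rot: [3.14, 0.001, -0.902]
wrist_force: [-0.1, 0.6, -0.4]
width: 0.0854
finger_force: 0.0
```

```bash
python3 - <<'E'
from h import *
p=bot.camera('wrist');p=bot.camera('wrist');s=bot.observe(); print(s['time_s'],s['position'],s['ee_rot'])
strips(p); go((.547,-.0712,.097,-52))
E
```

```text
22.2667 [ 0.54791891 -0.07090858  0.20101932] [ 3.14065693e+00  6.21466562e-04 -8.97414903e-01]
amber [ 0.595 -0.14 ] axis 177.2 offset 174.2 407 [0.0196 0.0078]
row [-0.001, 0.003, 0.347] [0.001, 0.0, 0.006] rows>= 3.0
```

Request:
{"name": "move_arm", "arguments": {"plan": [[[0, 0.003, 0.12, 0, 0, 0, 85], [0, 0.003, 0.24, 0, 0, 0, 85], [0, 0.003, 0.347, 0, 0, 0, 85], [0, 0.003, 0.347, 0, 0, 0, 85], [0, 0.003, 0.347, 0, 0, 0, 85], [0, 0.003, 0.347, 0, 0, 0, 85]]]}}

```text
time_s: 22.77
position: [0.5484, -0.0719, 0.0987]
ee_rot: [-3.141, -0.001, -0.898]
wrist_force: [0.1, 0.0, 0.5]
width: 0.0851
finger_force: 0.0
```

Request:
{"name": "move_arm", "arguments": {"plan": [[[0, 0, 0, 0, 0, 0, 40], [0, 0, 0, 0, 0, 0, 40], [0, 0, 0, 0, 0, 0, 40], [0, 0, 0, 0, 0, 0, 40], [0, 0, 0, 0, 0, 0, 40], [0, 0, 0, 0, 0, 0, 40], [0, 0, 0, 0, 0, 0, 40], [0, 0, 0, 0, 0, 0, 40]]], "grip_force": 60}}

```text
time_s: 23.43
position: [0.549, -0.0718, 0.0999]
ee_rot: [-3.139, -0.002, -0.898]
wrist_force: [-1.8, 0.7, 8.5]
width: 0.0509
finger_force: 61.6
```

Request:
{"name": "move_arm", "arguments": {"plan": [[[0, 0, -0.05, 0, 0, 0, 40], [0, 0, -0.1, 0, 0, 0, 40], [0, 0, -0.1, 0, 0, 0, 40], [0, 0, -0.1, 0, 0, 0, 40]]]}}

```text
time_s: 23.77
position: [0.5484, -0.0717, 0.1287]
ee_rot: [-3.139, -0.002, -0.898]
wrist_force: [-0.1, 0.7, -1.8]
width: 0.0508
finger_force: 63.6
```

```bash
python3 - <<'E'
from h import *
p=bot.camera('scene');p=bot.camera('scene');s=bot.observe(); print(s['time_s'],s['position'],s['ee_rot'],s['width'],s['wrist_force'])
a=np.degrees(s['ee_rot'][2]); go((.5907,-.0413,s['position'][2],a-8))
E
```

```text
23.8667 [ 0.54715935 -0.07159767  0.12720699] [ 3.14131576e+00  2.94399693e-04 -8.98218437e-01] 0.0506379756983513 [-0.31012021  0.37638683 -2.0287218 ]
row [0.011, -0.176, -0.0] [0.0, 0.0, 0.089] rows>= 2.0
```

Request:
{"name": "move_arm", "arguments": {"plan": [[[0.005, -0.09, 0, 0, 0, 0.05, 40], [0.011, -0.176, 0, 0, 0, 0.089, 40], [0.011, -0.176, 0, 0, 0, 0.089, 40], [0.011, -0.176, 0.04, 0, 0, 0.089, 40], [0.011, -0.176, 0.07, 0, 0, 0.089, 40], [0.011, -0.176, 0.085, 0, 0, 0.089, 40], [0.011, -0.176, 0.085, 0, 0, 0.089, 40], [0.011, -0.176, 0.085, 0, 0, 0.089, 40]]]}}

```text
time_s: 24.53
position: [0.5895, -0.0423, 0.1007]
ee_rot: [3.139, 0.001, -1.039]
wrist_force: [-0.3, -0.4, -2.7]
width: 0.0512
finger_force: 63.8
```

```bash
python3 - <<'E'
from h import *
p=bot.camera('scene');p=bot.camera('scene');s=bot.observe(); print(s['time_s'],s['position'],s['ee_rot'],s['width'],s['wrist_force'])
E
```

```text
24.6333 [ 0.59000541 -0.04212806  0.10120537] [ 3.14015778e+00  5.44787664e-04 -1.03906300e+00] 0.050922778337624056 [ 0.7153702   0.0170263  -1.44449463]
```

Request:
{"name": "move_arm", "arguments": {"plan": [[[0, 0, 0.004, 0, 0, 0, 40], [0, 0, 0.004, 0, 0, 0, 40], [0, 0, 0.004, 0, 0, 0, 40], [0, 0, 0.004, 0, 0, 0, 70], [0, 0, 0.004, 0, 0, 0, 85], [0, 0, 0.004, 0, 0, 0, 85], [0, 0, 0.004, 0, 0, 0, 85], [0, 0, 0.004, 0, 0, 0, 85]]]}}

```text
time_s: 25.3
position: [0.5911, -0.0413, 0.101]
ee_rot: [-3.141, -0.0, -1.038]
wrist_force: [0.5, -0.3, -0.7]
width: 0.0852
finger_force: 0.0
```

Request:
{"name": "move_arm", "arguments": {"plan": [[[0, 0, 0, 0, 0, 0, 85], [0, 0, 0, 0, 0, 0, 85], [0, 0, -0.13, 0, 0, 0, 85], [0, 0, -0.26, 0, 0, 0, 85], [0, 0, -0.4, 0, 0, 0, 85], [0, 0, -0.5, 0, 0, 0, 85], [0, 0, -0.6, 0, 0, 0, 85], [0, 0, -0.6, 0, 0, 0, 85]]]}}

```text
time_s: 25.97
position: [0.5943, -0.0417, 0.2881]
ee_rot: [-3.131, -0.006, -1.038]
wrist_force: [1.4, 0.5, -0.1]
width: 0.0849
finger_force: 0.0
```

```bash
python3 - <<'E'
from h import *
p=bot.camera('wrist');p=bot.camera('wrist');s=bot.observe(); print(s['time_s'],s['position'],s['ee_rot'],s['width'])
strips(p); print(jars(bot.camera('top'))); go((.54,-.02,.28,0))
t=bot.camera('top')
for l in('scanner','cradle'):
    d=bot.silhouettes(t,l)[0]; print(l,d['conf'],d['xy'])
E
```

```text
26.0667 [ 0.59170851 -0.04137118  0.2826225 ] [-3.13828236e+00 -1.79226945e-03 -1.03809311e+00] 0.08482383122959634
red [0.5886 0.0583] axis -174.4 offset 175.5 140 [0.0198 0.0089]
amber [ 0.5954 -0.1377] axis 175.3 offset -178.1 203 [0.0191 0.0077]
{'red': (array([0.5851, 0.0579]), 0.0249, -177.0, 9)}
row [-0.147, 0.11, 0.003] [-0.0, -0.0, -0.661] rows>= 9.0
scanner 0.82 [149.9, 220.8]
cradle 0.72 [226.9, 135.7]
```

Request:
{"name": "move_arm", "arguments": {"plan": [[[-0.15, 0.11, 0, 0, 0, -0.66, 85], [-0.15, 0.11, 0, 0, 0, -0.66, 85], [-0.15, 0.11, 0, 0, 0, -0.66, 85], [-0.15, 0.11, 0, 0, 0, -0.66, 85], [-0.15, 0.11, 0, 0, 0, -0.66, 85], [-0.15, 0.11, 0, 0, 0, -0.66, 85], [-0.15, 0.11, 0, 0, 0, -0.66, 85], [-0.15, 0.11, 0, 0, 0, -0.66, 85]]]}}

```text
time_s: 26.93
position: [0.5389, -0.0194, 0.2793]
ee_rot: [3.142, 0.003, -0.032]
wrist_force: [-0.0, 0.3, 0.5]
width: 0.0852
finger_force: 0.0
```

```bash
python3 - <<'E'
from h import *
p=bot.camera('wrist');p=bot.camera('wrist');s=bot.observe(); print(s['time_s'],s['position'],s['ee_rot'],s['width'])
strips(p); go((.44,.22,.28,0),(.45,.38,.28,0))
E
```

```text
27.0333 [ 0.53900428 -0.01947133  0.27945822] [-3.14145908e+00  2.51195514e-03 -3.70401571e-02] 0.08486816078063976
red [0.5879 0.059 ] axis -174.6 offset 178.4 204 [0.0197 0.0084]
amber [ 0.5955 -0.1375] axis 175.4 offset -176.3 189 [0.0187 0.0079]
white [ 0.5889 -0.0398] axis -175.7 offset -175.8 191 [0.0197 0.0074]
row [-0.359, -0.785, -0.001] [-0.0, 0.002, -0.024] rows>= 7.0
row [-0.346, -1.32, -0.001] [-0.0, 0.002, -0.024] rows>= 10.0
```

All three jars stand in rings facing 178–184° (target 183°). Next is the scanner.

Request:
{"name": "move_arm", "arguments": {"plan": [[[-0.27, -0.98, 0, 0, 0, 0, 85], [-0.27, -0.98, 0, 0, 0, 0, 85], [-0.27, -0.98, 0, 0, 0, 0, 85], [-0.27, -0.98, 0, 0, 0, 0, 85], [-0.27, -0.98, 0, 0, 0, 0, 85], [-0.27, -0.98, 0, 0, 0, 0, 85], [-0.27, -0.98, 0, 0, 0, 0, 85], [-0.27, -0.98, 0, 0, 0, 0, 85]]]}}

```text
time_s: 27.7
position: [0.4665, 0.2848, 0.2803]
ee_rot: [-3.138, 0.002, -0.035]
wrist_force: [-0.6, 0.7, -0.3]
width: 0.085
finger_force: 0.0
```

```bash
python3 - <<'E'
from h import *
p=bot.camera('wrist');p=bot.camera('wrist');s=bot.observe(); print(s['time_s'],s['position'],s['ee_rot'],s['width'])
save(p,'w6.png',s=1.5)
for l in('scanner','cradle'):
  for d in bot.silhouettes(p,l)[:2]:
    c=cloud(p,d['mask']); print(l,d['conf'],d['xy'],np.median(c,0))
    if l=='scanner':
        t=c[(c[:,2]>.040)&(c[:,2]<.055)]; print(len(t),np.median(t[:,2])); print(cv2.minAreaRect(t[:,:2].astype(np.float32)))
        y=t[:,:2]; w=np.linalg.svd(y-y.mean(0),full_matrices=False); print(y.mean(0),np.degrees(np.arctan2(w[2][0][1],w[2][0][0])))
E
```

```text
27.8 [0.46769222 0.28183021 0.28002247] [-3.14038755e+00  1.89968359e-03 -3.48917586e-02] 0.08495393501899715
scanner 0.69 [153.2, 146.9] [0.49071215 0.38011914 0.04734641]
3885 0.047491325318640865
((0.48679327964782715, 0.3835225999355316), (0.03824504837393761, 0.10076171904802322), 78.02339172363281)
[0.48959131 0.38186066] 167.3692396715553
cradle 0.68 [183.1, 125.4] [0.50797175 0.36380485 0.00651294]
cradle 0.15 [396.5, 67.4] [0.55886012 0.13917059 0.00306368]
```

View pics/w6.png

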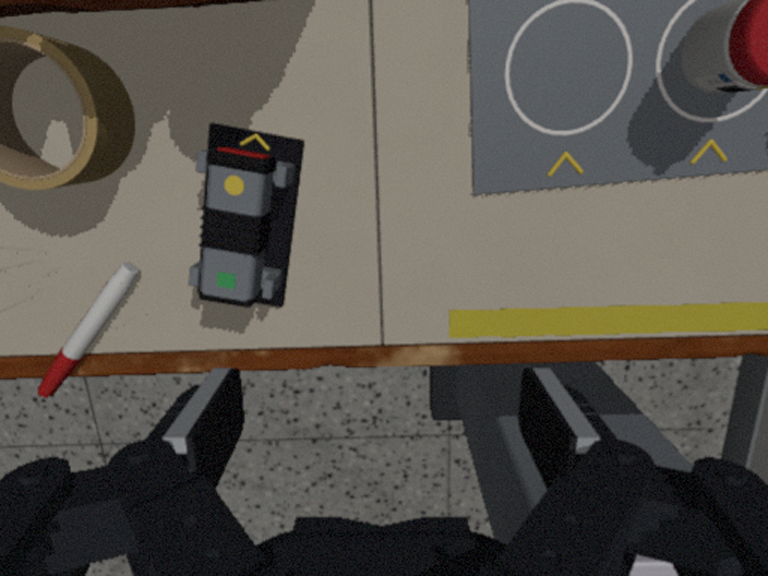

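The scanner is at (232,225), nose up towards the chevron at (255,141), at about (0.487,0.3835) with yaw -12°. The tape and the pen are clear of it. I move above it.

```bash
python3 - <<'E'
from h import *
go((.4868,.3835,.16,-12.3))
E
```

```text
row [0.043, -0.358, 0.399] [0.001, 0.001, 0.111] rows>= 4.0
```

Request:
{"name": "move_arm", "arguments": {"plan": [[[0.043, -0.358, 0.1, 0, 0, 0.113, 85], [0.043, -0.358, 0.2, 0, 0, 0.113, 85], [0.043, -0.358, 0.4, 0, 0, 0.113, 85], [0.043, -0.358, 0.4, 0, 0, 0.113, 85], [0.043, -0.358, 0.4, 0, 0, 0.113, 85], [0.043, -0.358, 0.4, 0, 0, 0.113, 85], [0.043, -0.358, 0.4, 0, 0, 0.113, 85], [0.043, -0.358, 0.4, 0, 0, 0.113, 85]]]}}

```text
time_s: 28.57
position: [0.4889, 0.3831, 0.1631]
ee_rot: [-3.14, -0.003, -0.219]
wrist_force: [0.9, -0.4, 0.4]
width: 0.085
finger_force: 0.0
```

```bash
python3 - <<'E'
from h import *
p=bot.camera('wrist');p=bot.camera('wrist');s=bot.observe(); print(s['time_s'],s['position'],s['ee_rot'],s['width'])
save(p,'w7.png')
d=bot.silhouettes(p,'scanner')[0]; c=cloud(p,d['mask']); t=c[(c[:,2]>.042)&(c[:,2]<.055)]
print(d['conf'],np.median(t[:,2]),cv2.minAreaRect(t[:,:2].astype(np.float32)))
go((.4868,.3835,.085,-12.3))
E
```

```text
28.6667 [0.48881937 0.38365945 0.16367369] [-3.13862258e+00 -3.12834292e-03 -2.18233626e-01] 0.08496354363946
0.71 0.04748324488893382 ((0.4862448573112488, 0.38382086157798767), (0.03813431039452553, 0.10074913501739502), 77.90316772460938)
row [-0.006, 0.003, 0.262] [-0.002, -0.002, -0.002] rows>= 2.0
```

View pics/w7.png

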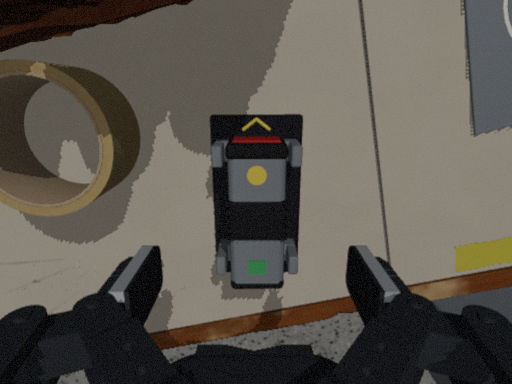

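The tool is aligned with the scanner: red window at (257,141), grip zone at (257,215). Descending, gripping and lifting.

Request:
{"name": "move_arm", "arguments": {"plan": [[[-0.009, 0, 0.1, 0, 0, 0, 85], [-0.009, 0, 0.2, 0, 0, 0, 85], [-0.009, 0, 0.265, 0, 0, 0, 85], [-0.009, 0, 0.265, 0, 0, 0, 85], [-0.009, 0, 0.265, 0, 0, 0, 85], [-0.009, 0, 0.265, 0, 0, 0, 85]]]}}

```text
time_s: 29.22
position: [0.4855, 0.3855, 0.0833]
ee_rot: [-3.139, -0.002, -0.216]
wrist_force: [-0.4, 0.4, -0.3]
width: 0.0849
finger_force: 0.0
```

Request:
{"name": "move_arm", "arguments": {"plan": [[[0, 0, 0, 0, 0, 0, 20], [0, 0, 0, 0, 0, 0, 20], [0, 0, 0, 0, 0, 0, 20], [0, 0, 0, 0, 0, 0, 20], [0, 0, 0, 0, 0, 0, 20], [0, 0, 0, 0, 0, 0, 20], [0, 0, 0, 0, 0, 0, 20], [0, 0, 0, 0, 0, 0, 20]]], "grip_force": 80}}

```text
time_s: 29.88
position: [0.4848, 0.3852, 0.0824]
ee_rot: [-3.141, -0.001, -0.216]
wrist_force: [-1.4, -0.7, 6.8]
width: 0.0354
finger_force: 80.7
```

```bash
python3 - <<'E'
from h import *
p=bot.camera('scene');p=bot.camera('scene');s=bot.observe(); print(s['time_s'],s['position'].tolist(),s['ee_rot'],s['width'],s['wrist_force'],s['finger_force'])
E
```

```text
29.9833 [0.48480997799560366, 0.38521941947418514, 0.08238019411622836] [-3.14064453e+00 -1.04126557e-03 -2.15642964e-01] 0.035231777958703595 [ 0.34471409 -1.31176769  7.11919521] 80.65503358840942
```

Request:
{"name": "move_arm", "arguments": {"plan": [[[0, 0, -0.04, 0, 0, 0, 20], [0, 0, -0.1, 0, 0, 0, 20], [0, 0, -0.2, 0, 0, 0, 20], [0, 0, -0.3, 0, 0, 0, 20], [0, 0, -0.4, 0, 0, 0, 20], [0, 0, -0.4, 0, 0, 0, 20], [0, 0, -0.4, 0, 0, 0, 20]]]}}

```text
time_s: 30.57
position: [0.4851, 0.3858, 0.2039]
ee_rot: [-3.138, -0.003, -0.216]
wrist_force: [-0.7, -1.2, -2.5]
width: 0.0354
finger_force: 80.0
```

```bash
python3 - <<'E'
from h import *
p=bot.camera('wrist');p=bot.camera('wrist');s=bot.observe(); print(s['time_s'],s['position'].tolist(),s['ee_rot'],s['width'],s['wrist_force'],s['finger_force'])
go((.4586,.0545,.2,2))
d=bot.silhouettes(p,'scanner')[0]; c=cloud(p,d['mask']); P,R=pose(); c=R.inv().apply(c-P); np.save('held.npy',c)
print(d['conf'],d['xy'],c.min(0),c.max(0),np.median(c,0))
E
```

```text
30.6667 [0.4835223831645624, 0.3843029041125583, 0.20057944151318832] [ 3.14017845e+00  1.02129277e-03 -2.15614105e-01] 0.03540368479683269 [-0.63005748 -0.45031074 -2.2880991 ] 79.97099161148071
row [0.154, 1.092, 0.003] [0.001, 0.001, -0.159] rows>= 8.0
0.94 [254.9, 243.7] [-0.02563619 -0.02113311  0.02954927] [0.05338032 0.01694352 0.06106112] [ 0.02245933 -0.00203523  0.03273483]
```

Request:
{"name": "move_arm", "arguments": {"plan": [[[0.14, 0.98, 0, 0, 0, -0.16, 20], [0.14, 0.98, 0, 0, 0, -0.16, 20], [0.14, 0.98, 0, 0, 0, -0.16, 20], [0.14, 0.98, 0, 0, 0, -0.16, 20], [0.14, 0.98, 0, 0, 0, -0.16, 20], [0.14, 0.98, 0, 0, 0, -0.16, 20], [0.14, 0.98, 0, 0, 0, -0.16, 20], [0.14, 0.98, 0, 0, 0, -0.16, 20]]]}}

```text
time_s: 31.38
position: [0.46, 0.0799, 0.1995]
ee_rot: [3.137, 0.006, 0.026]
wrist_force: [-1.0, -0.9, -2.4]
width: 0.0352
finger_force: 80.6
```

```bash
python3 - <<'E'
from h import *
p=bot.camera('wrist');p=bot.camera('wrist');s=bot.observe(); print(s['time_s'],s['position'].tolist(),s['ee_rot'],s['width'])
strips(p); go((.4586,.0545,.12,2),(.4586,.0545,.083,2)); save(p,'w8.png')
E
```

```text
31.4833 [0.4612329263858728, 0.0854965541817251, 0.19999629111440023] [3.1401066  0.00325111 0.02978493] 0.03542578864597696
red [0.585  0.0605] axis -177.2 offset -173.7 552 [0.0209 0.0082]
white [ 0.5812 -0.0387] axis 179.0 offset -163.0 594 [0.0209 0.0099]
row [-0.011, 0.103, 0.267] [0.001, 0.002, -0.003] rows>= 3.0
row [-0.011, 0.102, 0.39] [0.001, 0.002, -0.003] rows>= 3.0
```

View pics/w8.png

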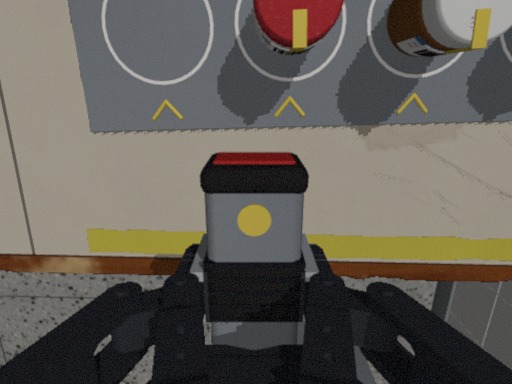

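The scanner is held straight, window at (254,158), and the red jar's barcode is visible at about (290,45). Lowering to the red scan pose.

Request:
{"name": "move_arm", "arguments": {"plan": [[[-0.01, 0.102, 0.05, 0, 0, 0, 20], [-0.01, 0.102, 0.15, 0, 0, 0, 20], [-0.01, 0.102, 0.25, 0, 0, 0, 20], [-0.01, 0.102, 0.34, 0, 0, 0, 20], [-0.01, 0.102, 0.39, 0, 0, 0, 20], [-0.01, 0.102, 0.39, 0, 0, 0, 20], [-0.01, 0.102, 0.39, 0, 0, 0, 20], [-0.01, 0.102, 0.39, 0, 0, 0, 20]]]}}

```text
time_s: 32.15
position: [0.4609, 0.0592, 0.0846]
ee_rot: [-3.141, -0.0, 0.037]
wrist_force: [0.3, -0.3, -1.3]
width: 0.0352
finger_force: 80.6
```

```bash
cat >> h.py <<'E'
def chk(x,y,z,yaw):
    p=bot.camera('wrist');p=bot.camera('wrist');s=bot.observe(); print(s['time_s'],s['position'].round(4),s['ee_rot'].round(4),s['width'],s['wrist_force'].round(1)); go((x,y,z,yaw)); return p
E
python3 - <<'E'
from h import *
p=chk(.4586,.0545,.083,2)
# jar front surface at code height
c=cloud(p,np.ones((384,512),bool)); 
for yc in(.059,-.0405): 
    m=(abs(c[:,1]-yc)<.024)&(c[:,2]>.02)&(c[:,2]<.045)&(c[:,0]>.54)&(c[:,0]<.62); q=c[m]; print(len(q), q.min(0) if len(q) else '')
    if len(q)>50:
        a=np.linalg.lstsq(np.c_[2*q[:,:2],np.ones(len(q))],(q[:,:2]**2).sum(1),rcond=None)[0]; print(a[:2],np.sqrt(a[2]+a[0]**2+a[1]**2))
E
```

```text
32.25 [0.4615 0.0588 0.0854] [-3.141e+00 -2.400e-03  3.640e-02] 0.035155108322412754 [-0.8  0.5 -2.3]
row [-0.01, 0.014, 0.008] [-0.0, -0.002, 0.001] rows>= 1.0
1328 [0.56067666 0.04036552 0.02010009]
[0.58683227 0.06016534] 0.025730584618236168
782 [ 0.56301537 -0.03545025  0.02004642]
[ 0.57503738 -0.03102171] 0.01035893768185327
```

Request:
{"name": "move_arm", "arguments": {"plan": [[[-0.01, 0.011, 0.009, 0, 0, 0, 20], [-0.01, 0.011, 0.009, 0, 0, 0, 20], [-0.01, 0.011, 0.009, 0, 0, 0, 20], [-0.01, 0.011, 0.009, 0, 0, 0, 20], [-0.01, 0.011, 0.009, 0, 0, 0, 20], [-0.01, 0.011, 0.009, 0, 0, 0, 20], [-0.01, 0.011, 0.009, 0, 0, 0, 20], [-0.01, 0.011, 0.009, 0, 0, 0, 20]]]}}

```text
time_s: 32.92
position: [0.4576, 0.0547, 0.0816]
ee_rot: [-3.142, -0.0, 0.036]
wrist_force: [0.4, -0.2, -1.8]
width: 0.0353
finger_force: 80.6
```

Request:
{"name": "move_arm", "arguments": {"plan": [[[0, 0, 0, 0, 0, 0, 20], [0, 0, 0, 0, 0, 0, 20], [0, 0, 0, 0, 0, 0, 20], [0, 0, 0, 0, 0, 0, 20], [0, 0, 0, 0, 0, 0, 20], [0, 0, 0, 0, 0, 0, 20], [0, 0, 0, 0, 0, 0, 20], [0, 0, 0, 0, 0, 0, 20]]]}}

```text
time_s: 33.58
position: [0.4576, 0.0546, 0.0816]
ee_rot: [-3.142, -0.0, 0.036]
wrist_force: [0.5, -0.9, -2.2]
width: 0.035
finger_force: 80.6
```

Request:
{"name": "move_arm", "arguments": {"plan": [[[0, 0, 0, 0, 0, 0, 20], [0, 0, 0, 0, 0, 0, 20], [0, 0, 0, 0, 0, 0, 20], [0, 0, 0, 0, 0, 0, 20], [0, 0, 0, 0, 0, 0, 20], [0, 0, 0, 0, 0, 0, 20], [0, 0, 0, 0, 0, 0, 20], [0, 0, 0, 0, 0, 0, 20]]]}}

```text
time_s: 34.25
position: [0.4576, 0.0546, 0.0816]
ee_rot: [3.142, -0.0, 0.036]
wrist_force: [-0.8, 0.0, -1.2]
width: 0.035
finger_force: 80.6
```

```bash
python3 - <<'E'
from h import *
p=chk(.4618,-.0495,.083,4)
d=bot.silhouettes(p,'scanner')[0]; c=cloud(p,d['mask']); P,R=pose(); c=R.inv().apply(c-P); print(c.min(0),c.max(0),np.median(c,0))
print(jars(bot.camera('top')))
E
```

```text
34.35 [0.4576 0.0546 0.0816] [-3.1416 -0.      0.0356] 0.03537701476749782 [ 0.7  0.7 -2.3]
row [0.002, 0.347, -0.005] [-0.0, -0.0, -0.022] rows>= 3.0Traceback (most recent call last):
  File "<stdin>", line 3, in <module>
IndexError: list index out of range
```

Red was held for over 1.3 s at about 5 cm. Now white.

Request:
{"name": "move_arm", "arguments": {"plan": [[[0.002, 0.1, -0.005, 0, 0, -0.02, 20], [0.002, 0.2, -0.005, 0, 0, -0.02, 20], [0.002, 0.28, -0.005, 0, 0, -0.02, 20], [0.002, 0.345, -0.005, 0, 0, -0.02, 20], [0.002, 0.345, -0.005, 0, 0, -0.02, 20], [0.002, 0.345, -0.005, 0, 0, -0.02, 20], [0.002, 0.345, -0.005, 0, 0, -0.02, 20], [0.002, 0.345, -0.005, 0, 0, -0.02, 20]]]}}

```text
time_s: 35.07
position: [0.4619, -0.0475, 0.0831]
ee_rot: [-3.141, -0.0, 0.069]
wrist_force: [0.4, -0.0, -3.2]
width: 0.035
finger_force: 80.7
```

```bash
python3 - <<'E'
from h import *
p=chk(.4618,-.0495,.083,4)
save(p,'w9.png'); c=cloud(p,np.ones((384,512),bool)); 
for yc in(.06,-.0405,-.139): 
    m=(abs(c[:,1]-yc)<.02)&(c[:,2]>.02)&(c[:,2]<.045)&(c[:,0]>.545)&(c[:,0]<.62); q=c[m]; print(len(q))
    if len(q)>50:
        f=lambda r:None
        from scipy.optimize import least_squares
        o=least_squares(lambda v:np.hypot(q[:,0]-v[0],q[:,1]-v[1])-.0265,[.59,yc],loss='soft_l1',f_scale=.001); print(o.x)
E
```

```text
35.1667 [ 0.4619 -0.0475  0.0831] [-3.1411  0.      0.0692] 0.03526843428774286 [-0.9 -0.3 -2.8]
row [-0.001, 0.007, 0.0] [-0.0, 0.0, -0.0] rows>= 1.0
44
1226
[ 0.58917525 -0.03931475]
529
[ 0.59491276 -0.13895992]
```

View pics/w9.png

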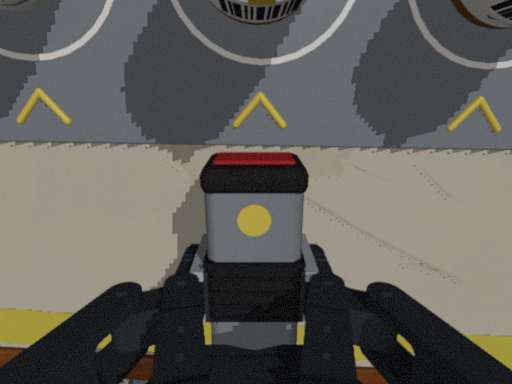

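The window at (254,158) points at the white jar's barcode at (262,10), with the offset under 1 mm. Holding here.

Request:
{"name": "move_arm", "arguments": {"plan": [[[-0.003, 0.002, 0, 0, 0, 0, 20], [-0.003, 0.002, 0, 0, 0, 0, 20], [-0.003, 0.002, 0, 0, 0, 0, 20], [-0.003, 0.002, 0, 0, 0, 0, 20], [-0.003, 0.002, 0, 0, 0, 0, 20], [-0.003, 0.002, 0, 0, 0, 0, 20], [-0.003, 0.002, 0, 0, 0, 0, 20], [-0.003, 0.002, 0, 0, 0, 0, 20]]]}}

```text
time_s: 35.83
position: [0.461, -0.0494, 0.0831]
ee_rot: [-3.142, -0.0, 0.067]
wrist_force: [0.0, -0.1, -2.4]
width: 0.0355
finger_force: 80.7
```

Request:
{"name": "move_arm", "arguments": {"plan": [[[0, 0, 0, 0, 0, 0, 20], [0, 0, 0, 0, 0, 0, 20], [0, 0, 0, 0, 0, 0, 20], [0, 0, 0, 0, 0, 0, 20], [0, 0, 0, 0, 0, 0, 20], [0, 0, 0, 0, 0, 0, 20], [0, 0, 0, 0, 0, 0, 20], [0, 0, 0, 0, 0, 0, 20]]]}}

```text
time_s: 36.5
position: [0.461, -0.0494, 0.0831]
ee_rot: [3.142, -0.0, 0.067]
wrist_force: [0.1, 0.7, -1.1]
width: 0.0353
finger_force: 80.7
```

Request:
{"name": "move_arm", "arguments": {"plan": [[[0, 0, 0, 0, 0, 0, 20], [0, 0, 0, 0, 0, 0, 20], [0, 0, 0, 0, 0, 0, 20], [0, 0, 0, 0, 0, 0, 20], [0, 0, 0, 0, 0, 0, 20], [0, 0, 0, 0, 0, 0, 20], [0, 0, 0, 0, 0, 0, 20], [0, 0, 0, 0, 0, 0, 20]]]}}

```text
time_s: 37.17
position: [0.461, -0.0494, 0.0831]
ee_rot: [-3.142, -0.0, 0.067]
wrist_force: [1.0, -0.3, -2.9]
width: 0.035
finger_force: 80.7
```

```bash
python3 - <<'E'
from h import *
p=chk(.595-.1285,-.139-.0022,.083,1)
E
```

```text
37.2667 [ 0.4611 -0.0494  0.0831] [ 3.1416e+00 -1.0000e-04  6.7100e-02] 0.03501982277002386 [-0.2 -0.5 -2.1]
row [-0.002, 0.306, 0.0] [0.0, -0.0, 0.032] rows>= 3.0
```

Request:
{"name": "move_arm", "arguments": {"plan": [[[-0.002, 0.1, 0, 0, 0, 0.032, 20], [-0.002, 0.2, 0, 0, 0, 0.032, 20], [-0.002, 0.306, 0, 0, 0, 0.032, 20], [-0.002, 0.306, 0, 0, 0, 0.032, 20], [-0.002, 0.306, 0, 0, 0, 0.032, 20], [-0.002, 0.306, 0, 0, 0, 0.032, 20], [-0.002, 0.306, 0, 0, 0, 0.032, 20], [-0.002, 0.306, 0, 0, 0, 0.032, 20]]]}}

```text
time_s: 37.93
position: [0.4665, -0.1396, 0.083]
ee_rot: [-3.141, 0.0, 0.019]
wrist_force: [-0.3, 0.4, -1.8]
width: 0.0349
finger_force: 80.7
```

```bash
python3 - <<'E'
from h import *
from scipy.optimize import least_squares
p=chk(.595-.1285,-.139-.0022,.083,1)
save(p,'w10.png'); c=cloud(p,np.ones((384,512),bool)); yc=-.139
m=(abs(c[:,1]-yc)<.02)&(c[:,2]>.02)&(c[:,2]<.045)&(c[:,0]>.545)&(c[:,0]<.62); q=c[m]
print(least_squares(lambda v:np.hypot(q[:,0]-v[0],q[:,1]-v[1])-.0265,[.59,yc],loss='soft_l1',f_scale=.001).x)
E
```

```text
38.0333 [ 0.4667 -0.1399  0.0831] [-3.1412e+00  1.0000e-04  1.8900e-02] 0.03555719002203088 [ 0.5  0.2 -2. ]
row [-0.001, 0.004, 0.0] [-0.0, 0.0, 0.001] rows>= 1.0
[ 0.59489847 -0.13904756]
```

View pics/w10.png

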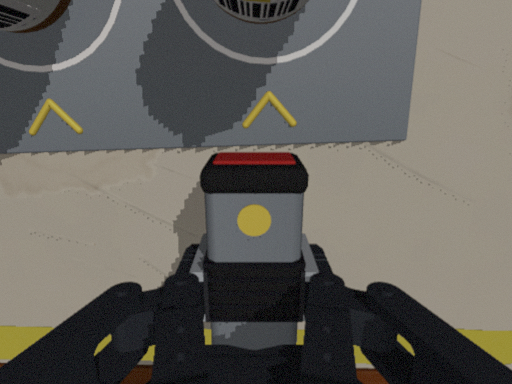

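The window is pointed at amber's barcode at (262,8), off by about 1.5 mm. I nudge and hold.

Request:
{"name": "move_arm", "arguments": {"plan": [[[0, 0.005, 0, 0, 0, 0, 20], [0, 0.005, 0, 0, 0, 0, 20], [0, 0.005, 0, 0, 0, 0, 20], [0, 0.005, 0, 0, 0, 0, 20], [0, 0.005, 0, 0, 0, 0, 20], [0, 0.005, 0, 0, 0, 0, 20], [0, 0.005, 0, 0, 0, 0, 20], [0, 0.005, 0, 0, 0, 0, 20]]]}}

```text
time_s: 38.7
position: [0.4666, -0.1426, 0.0831]
ee_rot: [3.142, -0.0, 0.017]
wrist_force: [0.3, 0.7, -2.5]
width: 0.0351
finger_force: 80.7
```

Request:
{"name": "move_arm", "arguments": {"plan": [[[0, 0, 0, 0, 0, 0, 20], [0, 0, 0, 0, 0, 0, 20], [0, 0, 0, 0, 0, 0, 20], [0, 0, 0, 0, 0, 0, 20], [0, 0, 0, 0, 0, 0, 20], [0, 0, 0, 0, 0, 0, 20], [0, 0, 0, 0, 0, 0, 20], [0, 0, 0, 0, 0, 0, 20]]]}}

```text
time_s: 39.37
position: [0.4666, -0.1426, 0.0831]
ee_rot: [-3.142, 0.0, 0.017]
wrist_force: [0.3, 0.6, -2.1]
width: 0.035
finger_force: 80.7
```

Request:
{"name": "move_arm", "arguments": {"plan": [[[0, 0, 0, 0, 0, 0, 20], [0, 0, 0, 0, 0, 0, 20], [0, 0, 0, 0, 0, 0, 20], [0, 0, 0, 0, 0, 0, 20], [0, 0, 0, 0, 0, 0, 20], [0, 0, 0, 0, 0, 0, 20], [0, 0, 0, 0, 0, 0, 20], [0, 0, 0, 0, 0, 0, 20]]]}}

```text
time_s: 40.03
position: [0.4666, -0.1425, 0.0831]
ee_rot: [-3.142, -0.0, 0.017]
wrist_force: [-0.0, -0.6, -2.6]
width: 0.0351
finger_force: 80.7
```

Request:
{"name": "move_arm", "arguments": {"plan": [[[-0.05, 0, -0.1, 0, 0, 0, 20], [-0.05, 0, -0.2, 0, 0, 0, 20], [-0.05, 0, -0.3, 0, 0, 0, 20], [-0.05, 0, -0.4, 0, 0, 0, 20], [-0.05, 0, -0.4, 0, 0, 0, 20], [-0.05, 0, -0.4, 0, 0, 0, 20]]]}}

```text
time_s: 40.53
position: [0.4528, -0.1432, 0.2049]
ee_rot: [3.14, -0.004, 0.017]
wrist_force: [0.4, -0.3, -1.1]
width: 0.0351
finger_force: 80.9
```

```bash
python3 - <<'E'
from h import *
p=chk(.4848,.3852,.2,-12.36)
d=bot.silhouettes(p,'scanner')
for d in d[:1]: c=cloud(p,d['mask']); P,R=pose(); c=R.inv().apply(c-P); print(d['conf'],c.min(0),c.max(0),np.median(c,0))
E
```

```text
40.6333 [ 0.4509 -0.1426  0.2024] [-3.1413e+00  1.1000e-03  1.6800e-02] 0.03496830341025114 [ 0.1 -0.7 -2. ]
row [0.142, -1.757, 0.009] [-0.0, 0.001, 0.148] rows>= 13.0
0.7 [-0.02444074 -0.02107937 -0.00334795] [0.05401508 0.01834894 0.06079616] [ 0.02302294 -0.00082438  0.03324143]
```

All three scans are done and the scanner hasn't slipped. Returning it to the cradle.

Request:
{"name": "move_arm", "arguments": {"plan": [[[0.05, -0.97, 0, 0, 0, 0.07, 20], [0.05, -0.97, 0, 0, 0, 0.07, 20], [0.05, -0.97, 0, 0, 0, 0.07, 20], [0.05, -0.97, 0, 0, 0, 0.07, 20], [0.05, -0.97, 0, 0, 0, 0.07, 20], [0.05, -0.97, 0, 0, 0, 0.07, 20], [0.05, -0.97, 0, 0, 0, 0.07, 20], [0.05, -0.97, 0, 0, 0, 0.07, 20]]]}}

```text
time_s: 41.35
position: [0.4603, 0.1578, 0.2021]
ee_rot: [-3.137, 0.001, -0.082]
wrist_force: [0.3, 0.3, -2.3]
width: 0.035
finger_force: 80.9
```

```bash
python3 - <<'E'
from h import *
p=chk(.4848,.3852,.16,-12.36); strips(p)
E
```

```text
41.45 [0.4604 0.151  0.2015] [ 3.1415e+00  3.0000e-03 -8.7300e-02] 0.035113160736633425 [ 0.2 -0.9 -1.6]
row [0.013, -0.785, 0.138] [0.0, 0.002, 0.082] rows>= 6.0
red [0.5785 0.0624] axis -177.0 offset -156.3 495 [0.0175 0.0087]
```

Request:
{"name": "move_arm", "arguments": {"plan": [[[0.013, -0.785, 0, 0, 0, 0.082, 20], [0.013, -0.785, 0, 0, 0, 0.082, 20], [0.013, -0.785, 0, 0, 0, 0.082, 20], [0.013, -0.785, 0, 0, 0, 0.082, 20], [0.013, -0.785, 0, 0, 0, 0.082, 20], [0.013, -0.785, 0, 0, 0, 0.082, 20], [0.013, -0.785, 0, 0, 0, 0.082, 20], [0.013, -0.785, 0.1, 0, 0, 0.082, 20]]]}}

```text
time_s: 42.12
position: [0.4899, 0.3863, 0.1768]
ee_rot: [-3.134, -0.006, -0.219]
wrist_force: [1.9, 0.3, -1.0]
width: 0.0351
finger_force: 81.1
```

```bash
python3 - <<'E'
from h import *
p=chk(.4848,.3852,.11,-12.36)
E
```

```text
42.2167 [0.4854 0.3786 0.1677] [ 3.1324  0.0053 -0.2228] 0.03535195559521488 [-1.2 -1.5 -2. ]
row [-0.006, -0.023, 0.192] [0.006, 0.003, -0.005] rows>= 2.0
```

Request:
{"name": "move_arm", "arguments": {"plan": [[[-0.004, -0.021, 0.05, 0.005, 0.003, -0.005, 20], [-0.004, -0.021, 0.12, 0.005, 0.003, -0.005, 20], [-0.004, -0.021, 0.17, 0.005, 0.003, -0.005, 20], [-0.004, -0.021, 0.17, 0.005, 0.003, -0.005, 20], [-0.004, -0.021, 0.17, 0.005, 0.003, -0.005, 20], [-0.004, -0.021, 0.17, 0.005, 0.003, -0.005, 20], [-0.004, -0.021, 0.17, 0.005, 0.003, -0.005, 20], [-0.004, -0.021, 0.17, 0.005, 0.003, -0.005, 20]]]}}

```text
time_s: 42.88
position: [0.4886, 0.389, 0.1235]
ee_rot: [-3.132, -0.006, -0.215]
wrist_force: [-0.1, -0.3, -1.3]
width: 0.0347
finger_force: 81.0
```

```bash
python3 - <<'E'
from h import *
p=chk(.4848,.3852,.083,-12.36)
E
```

```text
42.9833 [0.4882 0.3892 0.1232] [-3.1325 -0.0058 -0.2142] 0.035003606086425214 [ 0.8  0.2 -2.7]
row [-0.009, 0.017, 0.134] [-0.006, -0.004, 0.001] rows>= 1.0
```

Request:
{"name": "move_arm", "arguments": {"plan": [[[-0.009, 0.017, 0.02, -0.006, -0.004, 0, 20], [-0.009, 0.017, 0.02, -0.006, -0.004, 0, 20], [-0.009, 0.017, 0.02, -0.006, -0.004, 0, 20], [-0.009, 0.017, 0.02, -0.006, -0.004, 0, 20], [-0.009, 0.017, 0.02, -0.006, -0.004, 0, 20], [-0.009, 0.017, 0.02, -0.006, -0.004, 0, 20]]]}}

```text
time_s: 43.48
position: [0.4841, 0.3847, 0.1161]
ee_rot: [3.14, 0.001, -0.214]
wrist_force: [0.5, -0.0, -2.5]
width: 0.035
finger_force: 81.0
```

```bash
python3 - <<'E'
from h import *
p=chk(.4848,.3852,.083,-12.36)
E
```

```text
43.5833 [0.4841 0.3847 0.1161] [ 3.1402e+00  1.4000e-03 -2.1410e-01] 0.035277515539485146 [ 0.2 -0.4 -2.1]
row [0.002, -0.002, 0.11] [0.001, 0.001, 0.001] rows>= 1.0
```

Request:
{"name": "move_arm", "arguments": {"plan": [[[0.002, -0.002, 0.03, 0, 0, 0, 20], [0.002, -0.002, 0.06, 0, 0, 0, 20], [0.002, -0.002, 0.085, 0, 0, 0, 20], [0.002, -0.002, 0.1, 0, 0, 0, 20], [0.002, -0.002, 0.108, 0, 0, 0, 20], [0.002, -0.002, 0.108, 0, 0, 0, 20], [0.002, -0.002, 0.108, 0, 0, 0, 20], [0.002, -0.002, 0.108, 0, 0, 0, 20]]]}}

```text
time_s: 44.25
position: [0.4848, 0.3851, 0.0836]
ee_rot: [3.14, 0.001, -0.214]
wrist_force: [-0.3, -0.1, -2.3]
width: 0.0355
finger_force: 81.1
```

```bash
python3 - <<'E'
from h import *
p=chk(.4848,.3852,.0824,-12.36); save(p,'w11.png')
E
```

```text
44.35 [0.4848 0.3851 0.0837] [ 3.1403e+00  1.4000e-03 -2.1410e-01] 0.03519609463751038 [-0.5  0.2 -1.2]
row [0.0, -0.001, 0.004] [0.001, 0.001, 0.001] rows>= 1.0
```

View pics/w11.png

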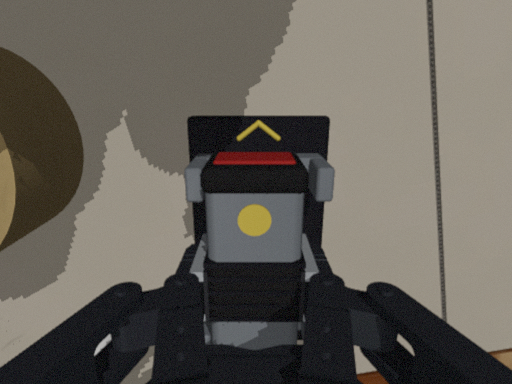

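The scanner is between the cheeks, window at (254,158), with the chevron ahead at (258,130). I lower 1 mm, release and retreat upward.

Request:
{"name": "move_arm", "arguments": {"plan": [[[0, 0, 0.004, 0, 0, 0, 20], [0, 0, 0.004, 0, 0, 0, 20], [0, 0, 0.004, 0, 0, 0, 20], [0, 0, 0.004, 0, 0, 0, 60], [0, 0, 0.004, 0, 0, 0, 85], [0, 0, 0.004, 0, 0, 0, 85], [0, 0, 0.004, 0, 0, 0, 85], [0, 0, 0.004, 0, 0, 0, 85]]]}}

```text
time_s: 45.02
position: [0.4848, 0.385, 0.0826]
ee_rot: [3.14, 0.001, -0.214]
wrist_force: [-1.3, -0.2, -1.1]
width: 0.0849
finger_force: 0.0
```

Request:
{"name": "move_arm", "arguments": {"plan": [[[0, 0, 0, 0, 0, 0, 85], [0, 0, 0, 0, 0, 0, 85], [0, 0, 0, 0, 0, 0, 85], [0, 0, -0.1, 0, 0, 0, 85], [0, 0, -0.25, 0, 0, 0, 85], [0, 0, -0.4, 0, 0, 0, 85], [0, 0, -0.6, 0, 0, 0, 85], [0, 0, -0.6, 0, 0, 0, 85]]]}}

```text
time_s: 45.68
position: [0.4862, 0.3862, 0.2675]
ee_rot: [-3.139, -0.002, -0.214]
wrist_force: [0.5, 0.6, -0.6]
width: 0.0849
finger_force: 0.0
```

```bash
python3 - <<'E'
from h import *
p=chk(.50,.05,.28,0)
d=bot.silhouettes(p,'scanner')[0]; c=cloud(p,d['mask']); t=c[(c[:,2]>.042)&(c[:,2]<.055)]
print(d['conf'],np.median(t[:,2]),cv2.minAreaRect(t[:,:2].astype(np.float32)))
E
```

```text
45.7833 [0.4875 0.3873 0.269 ] [-3.1343 -0.0054 -0.2142] 0.08475149025106855 [ 0.5 -0.1  0.2]
row [0.28, 1.089, -0.043] [-0.004, -0.004, -0.136] rows>= 9.0
0.88 0.04747026408512084 ((0.48680591583251953, 0.3858722448348999), (0.037974145263433456, 0.10006312280893326), 77.55789184570312)
```

The scanner is seated, top at 47.5 mm and pose as before. Last, a check of the jars.

Request:
{"name": "move_arm", "arguments": {"plan": [[[0.2, 0.97, -0.04, 0, 0, -0.13, 85], [0.2, 0.97, -0.04, 0, 0, -0.13, 85], [0.2, 0.97, -0.04, 0, 0, -0.13, 85], [0.2, 0.97, -0.04, 0, 0, -0.13, 85], [0.2, 0.97, -0.04, 0, 0, -0.13, 85], [0.2, 0.97, -0.04, 0, 0, -0.13, 85], [0.2, 0.97, -0.04, 0, 0, -0.13, 85], [0.2, 0.97, -0.04, 0, 0, -0.13, 85]]]}}

```text
time_s: 46.5
position: [0.4807, 0.0793, 0.2734]
ee_rot: [3.136, 0.005, -0.02]
wrist_force: [0.2, -1.2, -0.1]
width: 0.0851
finger_force: 0.0
```

```bash
python3 - <<'E'
from h import *
p=chk(.50,.0,.28,0); strips(p); save(p,'w12.png')
E
```

```text
46.6 [0.4811 0.085  0.2736] [ 3.139   0.0041 -0.0157] 0.0850053871242542 [-0.   0.7 -0.4]
row [0.067, 0.282, -0.021] [0.002, 0.003, -0.01] rows>= 3.0
red [0.5879 0.06  ] axis -175.8 offset -177.1 255 [0.0201 0.0081]
white [ 0.5893 -0.0414] axis -175.1 offset -179.3 254 [0.0196 0.0078]
```

View pics/w12.png

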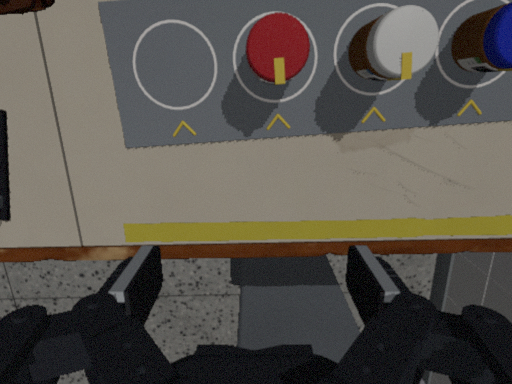

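Red (278,47), white (402,42) and blue on amber (505,40) all stand in their rings facing front, and the robot is clear. Handing in.

```bash
python3 -c "
from rig import bot
print(bot.hand_in())"
```

```text
the job is handed in; nothing more can be done
None
```

The job is handed in, verdict not shown: red, white and blue-on-amber jars stand barcode-front in rings 1, 2 and 3 (white was re-placed after a knock; jar_blue was absent), were scanned in that order at about 5 cm for over 1.3 s each, and the scanner is back in its cradle.

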